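# Pack and lock a vial transport case

### The job

Pack the vial transport case and lock it: set every white vial carton lying on the table at the right lengthwise on one of the narrow raised rails inside the grey case, one carton to a rail, square and centred so that it rests steadily on it. Then put the lid on, fully home all round, fit the T-handled key all the way down on the square shaft of the latch, and turn it clockwise (seen from above) until the latch arm stops over the lid, about a quarter turn. Last, lift the key off and put it away, fully down on the square stub of the key holder at the other end of the case; let go, and leave the other things on the table where they are.

Things in the scene. Friction and masses are not known exactly. Their poses are not given: they have to be found in the camera images.
- case: open grey case, fixed: 140 mm (its x) by 248 mm (y) outside, 88 mm high, walls and floor 8 mm; origin at the centre of its underside, z up. Inside, three aluminium rails run along x from wall to wall. Outside its -y end, at x = 20, y = -166 mm in its frame, stands the 38 mm thick post of the latch
- rail1 (a point): centre of the top face of the rail nearest the latch post; each rail is 124 mm long (along the case's x), 24 mm wide, its top 38 mm above the table; rails are 68 mm apart
- rail2 (a point): the same point on the middle rail
- rail3 (a point): the same point on the rail farthest from the latch post
- rim (a point): centre of the case's mouth, level with the top of its walls, 88 mm above the table
- carton1: a plain white vial carton with a grey band near one end (two or three are present at a start, the rest are absent), 100 mm long (its x) and 40 x 40 mm square in section, lying on the table at the right; origin at its geometric centre, 20 mm above what it lies on
- carton2: a plain white vial carton with a grey band near one end (two or three are present at a start, the rest are absent), 100 mm long (its x) and 40 x 40 mm square in section, lying on the table at the right; origin at its geometric centre, 20 mm above what it lies on
- carton3: a plain white vial carton with a grey band near one end (two or three are present at a start, the rest are absent), 100 mm long (its x) and 40 x 40 mm square in section, lying on the table at the right; origin at its geometric centre, 20 mm above what it lies on
- lid: loose grey lid, right way up on the table at the left: plate 140 mm (its x) by 248 mm (y), 10 mm thick, over a 6 mm deep plug 114 x 222 mm that drops into the case's mouth with 5 mm to spare all round; a grip rib 18 mm (x) by 95 mm (y) stands 35 mm above the plate's centre. Origin: centre of the plug's underside, 51 mm below the rib's top, 6 mm below the rim when home. Fits either way round
- key: T-handled key standing on the table in front of the case: a dark steel hub 44.5 mm square, 28 mm high, with a 22.5 mm square bore open below (28 mm deep, sides along its x and y); on a neck above it a black handle bar 100 mm long (x), 18 mm wide (y), from 44 to 68 mm above the origin. Origin at the centre of the hub's underside, z up
- shaft (a point): on the latch's axis, on the flat top of its steel boss where the key's hub seats (111 mm above the table); above it a 20 mm square shaft stands 25 mm tall, the last 10 mm tapering to 10 mm. x and y lie along the square's sides and turn with the latch; the latch arm (77 mm long, 22 mm wide, 3 mm above the closed lid) points along -x
- holder (a point): on the flat top of the round post, 46 mm thick, that stands outside the +y end of the case (101 mm above the table), where the key's hub seats when put away; above it a fixed 19 mm square stub stands 22 mm tall, the last 10 mm tapering to 9.5 mm, its sides along the case's x and y
- latch (a joint): angle of the latch, rad, growing clockwise seen from above: about 0 the arm lies along the end of the case and the lid can go on, 1.57 (its stop) the arm lies over the lid
- tape: bystander: roll of tape 84 mm across, 24 mm high; it and the key swap places from start to start
- sanitiser: bystander: clear bottle 56 mm across and 130 mm high
- cold_brick: bystander: blue cold brick 90 x 160 x 28 mm
- vial: bystander: glass jar 40 mm across and 62 mm high
- logger: bystander: white logger box 55 x 85 x 22 mm with a dark display
- scanner: bystander: hand scanner about 145 mm long and 40 mm high

How it is judged:
On the way, in this order (a step that is already met when the one before it is completed fails the run):
1. every carton present rests lengthwise and centred on a rail of the case, and is let go (x of carton1 in the frame of case between -0.015 and 0.015 m and z of carton1 in the frame of case between 0.054 and 0.063 m and angle between the x axis of each of carton1, carton2, carton3 and the x axis of case, either way round below 0.15 rad and (y of carton1 in the frame of rail1 between -0.01 and 0.01 m or y of carton1 in the frame of rail2 between -0.01 and 0.01 m or y of carton1 in the frame of rail3 between -0.01 and 0.01 m) and x of carton2 in the frame of case between -0.015 and 0.015 m and z of carton2 in the frame of case between 0.054 and 0.063 m and (y of carton2 in the frame of rail1 between -0.01 and 0.01 m or y of carton2 in the frame of rail2 between -0.01 and 0.01 m or y of carton2 in the frame of rail3 between -0.01 and 0.01 m) and x of carton3 in the frame of case between -0.015 and 0.015 m and z of carton3 in the frame of case between 0.054 and 0.063 m and (y of carton3 in the frame of rail1 between -0.01 and 0.01 m or y of carton3 in the frame of rail2 between -0.01 and 0.01 m or y of carton3 in the frame of rail3 between -0.01 and 0.01 m) and contact force between each of carton1, carton2, carton3 and the fingers below 0.1 N), for 0.2 s.
2. the lid sits home on the case (horizontal distance between lid and case below 0.01 m and z of lid in the frame of rim between -0.0095 and -0.003 m and angle between the z axis of lid and the z axis of case, either way round below 0.03 rad and angle between the y axis of lid and the y axis of case, either way round below 0.12 rad), for 0.2 s.
3. the key is fully down on the square shaft, the latch not yet turned over (horizontal distance between key and shaft below 0.006 m and z of key in the frame of shaft between -0.004 and 0.004 m and angle between key's own z axis and vertical below 0.12 rad and value of joint latch below 1 rad), for 0.1 s.
4. the latch is turned over the lid (value of joint latch above 1.35 rad), for 0.2 s.
At the end, for the whole second after the job is handed in: Every carton present lies along a rail (within 10 mm across, 15 mm along, 0.15 rad) at the rail's height, the lid is home (within 10 mm, flat, about 3 mm in height), the key is fully down on the holder's stub (6 mm, 4 mm in height), the latch stands beyond 1.35 rad, and all is released and at rest (all of step 2 and x of carton1 in the frame of case between -0.015 and 0.015 m and z of carton1 in the frame of case between 0.054 and 0.063 m and angle between the x axis of each of carton1, carton2, carton3 and the x axis of case, either way round below 0.15 rad and (y of carton1 in the frame of rail1 between -0.01 and 0.01 m or y of carton1 in the frame of rail2 between -0.01 and 0.01 m or y of carton1 in the frame of rail3 between -0.01 and 0.01 m) and x of carton2 in the frame of case between -0.015 and 0.015 m and z of carton2 in the frame of case between 0.054 and 0.063 m and (y of carton2 in the frame of rail1 between -0.01 and 0.01 m or y of carton2 in the frame of rail2 between -0.01 and 0.01 m or y of carton2 in the frame of rail3 between -0.01 and 0.01 m) and x of carton3 in the frame of case between -0.015 and 0.015 m and z of carton3 in the frame of case between 0.054 and 0.063 m and (y of carton3 in the frame of rail1 between -0.01 and 0.01 m or y of carton3 in the frame of rail2 between -0.01 and 0.01 m or y of carton3 in the frame of rail3 between -0.01 and 0.01 m) and horizontal distance between key and holder below 0.006 m and z of key in the frame of holder between -0.004 and 0.004 m and angle between key's own z axis and vertical below 0.12 rad and value of joint latch above 1.35 rad and linear speed of each of carton1, carton2, carton3, lid, key below 0.02 m/s); the robot touches nothing.
It fails at once if a bystander is pushed more than 6 cm away (distance of any of tape, sanitiser, cold_brick, vial, logger, scanner from where it was at the start of the episode above 0.06 m).
Of carton1, carton2, carton3 only 2 to 3 are there at a start; the rules pass over those that are not, and their reading is None.
At some moment in a run one of lid, key may be knocked a few centimetres aside while the robot is not near it.
It also fails if it takes over 210 s, if anything falls off the work surface, if the arm or the gripper's body presses on something with over 40 N, if the wrist force passes 120 N, or if a joint passes its speed limit or range.

### The arm

A 7-joint arm with a two-finger parallel gripper is mounted at the origin on the work surface. World frame = base frame: x ahead of the robot, y to its left, z up, the work surface at z = 0. Lengths are in m, angles in rad, forces in N, time in s.
With the tool pointing down it reaches from about 0.4 to 0.85 m from the base axis. Payload 10.4 kg.
Tool frame: the origin (TCP) lies on the front face of the gripper's body, between the roots of the fingers; the fingertips stand 70 mm ahead of it and the grasp point (between the pads) lies 51 mm ahead of it (grasp_offset is the distance from the TCP to the grasp point, in m); z points along the fingers, y is the direction in which the jaws open and shut (so a half turn about z gives the same grasp; the last joint's range is limited). The gripper opens to 87 mm and grips with 3 to 60 N. Pads are 19 mm wide; open, the fingers measure 117 mm over their backs; the gripper's body (75 mm by 190 mm) begins 51 mm behind the grasp point.
Start: joints at [-1.136, 0.332, -0.065, 1.46, 0.022, 1.35, -0.088], TCP at [0.276, 0.561, 0.292] pointing down, gripper open.
Joint ranges: [-2.6, 2.6], [-0.5, 2.12], [-1.47, 1.34], [0.16, 2.42], [-1.27, 4.41], [0.06, 2.06], [-2.6, 2.6]. Speed limits (rad/s): [2.22, 2.22, 2.79, 2.79, 3.14, 3.14, 3.14].

### API

Orientations are given as a unit quaternion [x, y, z, w].
In Python, from bench import * gives the robot as it stands. The module is installed in compiled form; this text tells all that it offers.
- The arm moves only by the tool arm_command, never from a script. Its argument "commands" is a list of rows, each a list of 3 entries, a list of its own where there are three numbers: the opening in per cent of the stroke, from 0 (shut) to 100 (fully open), then the shift along the tool's x, y, z in m, then the turn, a rotation vector about the tool's x, y, z in rad. A call has exactly 10 rows; each row is the pose to reach, as a shift and turn from the pose commanded when the call began, along the tool's axes at that moment; what a row does not reach only later rows make up. A row lasts 1/12 s, in which the tool goes at most 41.7 mm and 7.16 degrees, less where a joint would pass 70% of its speed; a pose out of reach is approached as far as the arm can. A call with a gripper value outside its range is refused whole. The fingers move at their own pace and stop on an object; "squeeze" is the grip in N (left out, the last holds). Time passes only in rows, so rows that repeat a pose let the fingers close, or fill a call up. It gives the time, the measured TCP pose, the force and the opening at its end, in the units of the state.
- read_state(): the state, without advancing time (a new reading comes with each control period).
- camera(name): name is "scene" or "top"; returns a dict with "pixels" (480x640x3 uint8, red, green, blue), "fx", "fy", "cx", "cy" (pixels), "rvec" (rotation vector, rad) and "tvec" (3), from world to camera coordinates, as OpenCV has them. Camera axes: x right, y down, z forward; pixel columns grow to the right and rows downward; lengths in m; the calibration is good to about 2 mm. A picture is of the moment at which its call begins. There is no depth.
- close_job(): hands the job in, once; it reports no verdict.
The state is a dict: "time": time; "joint_positions": joint angles; "joint_vel": joint speeds; "joint_torque": joint torques, N m; "ee_pos": TCP position; "eef_rot": TCP orientation; "ft_force": force on the tool from outside, world axes, zero at the start; "torque": the same for the moment, N m; "width": finger opening in m.
Only numpy, scipy, OpenCV 4.12 (cv2) and the standard library are available. Lean on these libraries where they do the work, as an engineer would, in place of code of your own. Each camera call takes 0.05 s, during which the arm holds its last target.

## Working session

There is one attempt and no reset: what is moved stays moved. The work goes in short steps, Python scripts to look and compute and a tool call to move; the robot and the scene stay as the last step left them, time stands still between calls to the robot, and variables do not carry over. Pictures are saved under pics/ and viewed, and the job is handed in when it is done.

Besides the shell and the picture viewer there is one more tool, called in YAML: its name, and indented under it one key for each argument. arm_command: Moves the arm, as the interface text tells. Its arguments: {"type":"object","properties":{"commands":{"type":"array","items":{"type":"array"}},"squeeze":{"type":"number"}},"required":["commands"]}

```bash
mkdir -p pics
python3 - <<'E'
from bench import *
import cv2
s=read_state()
for k,v in s.items(): print(k,v)
for n in ("scene","top"):
    c=camera(n); cv2.imwrite(f"pics/{n}0.png",c["pixels"][:,:,::-1])
    print(n,{k:c[k] for k in c if k!="pixels"})
E
```

```text
time 0.0
joint_positions [-1.13562203  0.33287563 -0.06466065  1.46094399  0.02159449  1.34990656
 -0.08847207]
joint_vel [-4.13198056e-04  6.59155712e-04  8.69202449e-05  4.61286372e-04
  3.41644659e-04 -3.78295084e-05  4.39056154e-04]
joint_torque [-6.98119275e-04 -6.23236728e+01  2.42525636e-02 -3.89907753e+01
 -6.15328085e-02  3.95387539e-02  1.16516067e-04]
ee_pos [0.27611224 0.5603775  0.29145015]
eef_rot [ 2.26888632e-01  9.73920444e-01 -7.08046859e-04 -1.26638159e-04]
ft_force [ 0.07148437 -0.45155383 -0.53141453]
torque [-0.00151859 -0.06470651  0.01943905]
width 0.08686232597160659
scene {'fx': 534.4409023243262, 'fy': 534.4409023243262, 'cx': 312.92825059001603, 'cy': 244.914643310304, 'rvec': array([ 0.9335517 ,  2.32287116, -1.27478076]), 'tvec': array([ 0.42807644, -0.08511054,  1.67144969])}
top {'fx': 489.1134162013823, 'fy': 489.1134162013823, 'cx': 319.0331461762938, 'cy': 238.77428826471203, 'rvec': array([ 2.17825334, -2.12692979,  0.14448935]), 'tvec': array([-0.08795055,  0.53779642,  1.22197471])}
```

View pics/scene0.png

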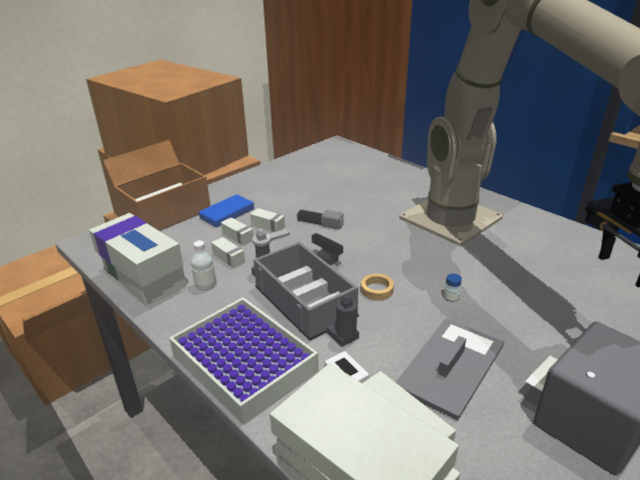

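View pics/top0.png

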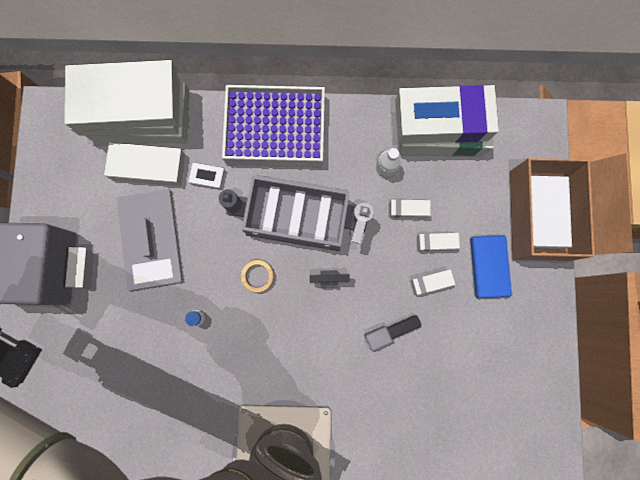

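The scene view shows the case in the middle, with the latch at (262,242), the holder at (345,320) and the lid at (452,365). The top view shows three cartons at (410,208), (438,242) and (433,282). It also shows the key at (330,278), the tape at (257,276), the lid at (150,240) and the case at (297,212).

```bash
cat > h.py <<'E'
import numpy as np, cv2
from bench import *
from scipy.spatial.transform import Rotation as R
def cam(n):
    c=camera(n); c["R"]=R.from_rotvec(c["rvec"]).as_matrix(); c["C"]=-c["R"].T@c["tvec"]; return c
def ray(c,u,v):
    return c["R"].T@np.array([(u-c["cx"])/c["fx"],(v-c["cy"])/c["fy"],1.])
def onz(c,u,v,z):
    d=ray(c,u,v); return c["C"]+d*(z-c["C"][2])/d[2]
def proj(c,p):
    q=c["R"]@np.asarray(p,float)+c["tvec"]; return np.array([c["fx"]*q[0]/q[2]+c["cx"],c["fy"]*q[1]/q[2]+c["cy"]])
def tri(ca,pa,cb,pb):
    A=ray(ca,*pa);B=ray(cb,*pb); s=np.linalg.lstsq(np.c_[A,-B],cb["C"]-ca["C"],rcond=None)[0]
    P=ca["C"]+A*s[0];Q=cb["C"]+B*s[1]; return (P+Q)/2,np.linalg.norm(P-Q)
def crop(c,x,y,w,h,name,s=4):
    im=cv2.resize(c["pixels"][y:y+h,x:x+w,::-1],None,fx=s,fy=s,interpolation=cv2.INTER_CUBIC); cv2.imwrite(name,im)
E
python3 - <<'E'
from h import *
c=cam("top"); print(c["C"])
crop(c,210,165,180,140,"pics/t1.png",4)
crop(c,350,180,140,130,"pics/t2.png",4)
crop(c,100,170,100,130,"pics/t3.png",4)
E
```

```text
[ 0.37252734 -0.07619444  1.28280952]
```

View pics/t1.png

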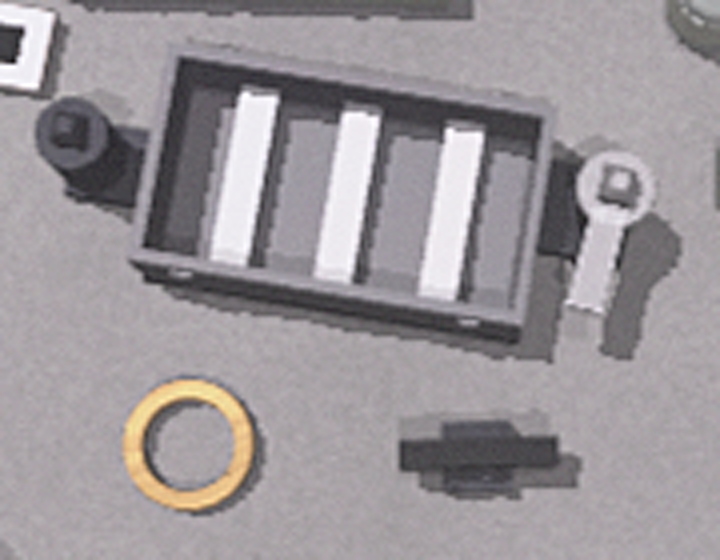

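View pics/t2.png

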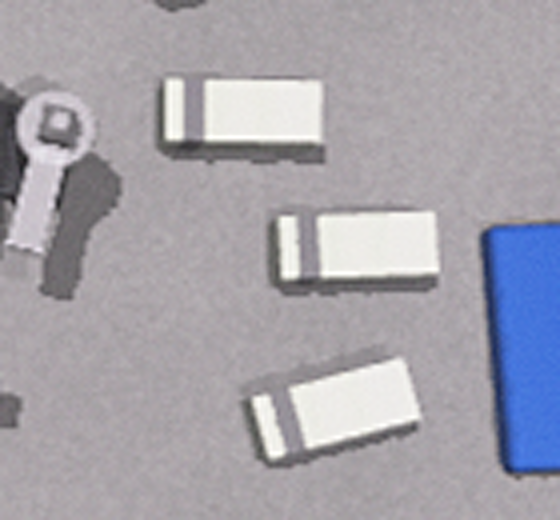

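View pics/t3.png

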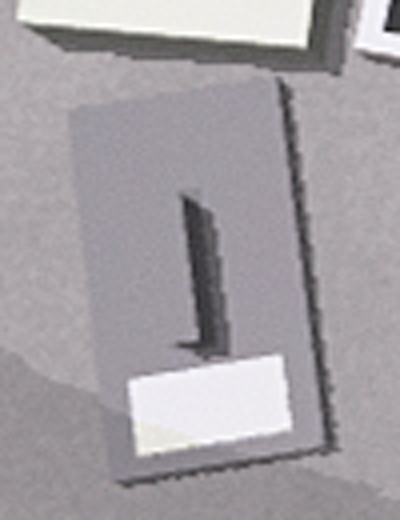

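Run:
```python
from h import *
c=cam("top"); im=c["pixels"].astype(int)
mn=im.min(2)
def rects(x,y,w,h,z,th):
    m=np.zeros(mn.shape,np.uint8); m[y:y+h,x:x+w]=(mn[y:y+h,x:x+w]>th)
    k=cv2.morphologyEx(m,cv2.MORPH_CLOSE,np.ones((7,7),np.uint8))
    for q in cv2.findContours(k,cv2.RETR_EXTERNAL,cv2.CHAIN_APPROX_NONE)[0]:
        if cv2.contourArea(q)<80: continue
        P=np.array([onz(c,u,v,z)[:2] for u,v in q[:,0,:]],np.float32)
        (cx,cy),(w_,h_),a=cv2.minAreaRect(P*1000); b=cv2.boxPoints(((cx,cy),(w_,h_),a))
        e=[b[1]-b[0],b[2]-b[1]]; e=max(e,key=np.linalg.norm); an=np.arctan2(e[1],e[0]); an=(an+np.pi/2)%np.pi-np.pi/2
        M=cv2.moments(k*0+cv2.drawContours(np.zeros_like(k),[q],-1,1,-1),True); cc=onz(c,M["m10"]/M["m00"],M["m01"]/M["m00"],z)
        print(np.round([cx,cy,w_,h_],1),"yaw",round(an,3),"cent",np.round(cc*1000,1))
print("cartons");rects(380,190,90,110,.04,190)
print("rails");rects(250,180,90,70,.038,200)
def pt(u,v,z,o=(210,165)): return onz(c,o[0]+(u-1.5)/4,o[1]+(v-1.5)/4,z)[:2]*1000
print("rim outer", [np.round(pt(u,v,.088),1) for u,v in ((170,42),(551,107),(522,330),(132,262))])
print("shaft",np.round(pt(622,183,.136),1),np.round(pt(615,186,.111),1))
print("holder",np.round(pt(65,126,.123),1),np.round(pt(70,132,.101),1))
print("key bar",[np.round(pt(u,v,.068),1) for u,v in ((398,443),(557,435),(558,464),(399,472))])
def p3(u,v,z): return pt(u,v,z,(100,170))
print("lid",[np.round(p3(u,v,.016),1) for u,v in ((68,113),(277,78),(330,450),(120,485))])
print("rib",[np.round(p3(u,v,.051),1) for u,v in ((182,195),(200,345))])
print(np.round(pt(155,0,.1),1), c["C"])
```

```text
cartons
[ 436.9 -368.3   40.1  101. ] yaw -1.279 cent [ 437.1 -368.9   40. ]
[ 541.6 -383.7   39.9  101.6] yaw -1.514 cent [ 541.4 -383.8   40. ]
[ 627.8 -309.7  101.    39.5] yaw 1.567 cent [ 627.8 -310.7   40. ]
rails
[594.  -82.1  24.3 109.4] yaw -0.141 cent [593.6 -82.2  38. ]
[603.8 -14.6  24.4 110.4] yaw -0.144 cent [603.3 -14.6  38. ]
[614.1  52.6  24.4 111. ] yaw -0.144 cent [613.9  52.5  38. ]
rim outer [array([689.7,  96.4]), array([ 653.9, -143.1]), array([ 513.3, -127.5]), array([549.8, 114. ])]
shaft [ 597.3 -183.5] [ 600.2 -181.6]
holder [626.8 152.6] [627.9 153.7]
key bar [array([443.3, -52.7]), array([ 450.6, -151.3]), array([ 432.6, -152.2]), array([425.4, -53.8])]
lid [array([638.5, 461.8]), array([665.5, 325.5]), array([421.1, 275.5]), array([395.4, 409.1])]
rib [array([579.6, 370. ]), array([483.9, 351.8])]
[713.1 105.1] [ 0.37252734 -0.07619444  1.28280952]
```

```bash
cat >> h.py <<'E'
def tool():
    s=read_state(); return s,np.array(s["ee_pos"]),R.from_quat(s["eef_rot"])
def plan(p,yaw):
    """shift+turn to bring the TCP to p, pointing down, tool y at yaw (mod pi, nearest)"""
    s,p0,r0=tool(); M=r0.as_matrix(); y0=np.arctan2(M[1,1],M[0,1])
    yaw=y0+((yaw-y0+np.pi/2)%np.pi-np.pi/2)
    T=np.c_[[-np.sin(yaw),np.cos(yaw),0],[np.cos(yaw),np.sin(yaw),0],[0,0,-1]]
    sh=M.T@(np.array(p)-p0); rv=(r0.inv()*R.from_matrix(T)).as_rotvec()
    print("t",round(s["time"],2),"pos",np.round(p0,4),"yaw",round(y0,3),"w",round(s["width"],4),"F",np.round(s["ft_force"],1),"q",np.round(s["joint_positions"],2))
    print("shift",np.round(sh,4),"turn",np.round(rv,3))
E
python3 -c "
from h import *
plan([.628,-.310,.26],0)"
```

```text
t 0.2 pos [0.2761 0.5605 0.2918] yaw 1.113 w 0.0869 F [ 0.  -0.4 -0.3] q [-1.14  0.33 -0.06  1.46  0.02  1.35 -0.09]
shift [-0.7004 -0.6253  0.0323] turn [-1.000e-03  0.000e+00  1.113e+00]
```

arm_command:
  commands:
    - [100, [-0.7, -0.625, 0.03], [0, 0, 1.11]]
    - [100, [-0.7, -0.625, 0.03], [0, 0, 1.11]]
    - [100, [-0.7, -0.625, 0.03], [0, 0, 1.11]]
    - [100, [-0.7, -0.625, 0.03], [0, 0, 1.11]]
    - [100, [-0.7, -0.625, 0.03], [0, 0, 1.11]]
    - [100, [-0.7, -0.625, 0.03], [0, 0, 1.11]]
    - [100, [-0.7, -0.625, 0.03], [0, 0, 1.11]]
    - [100, [-0.7, -0.625, 0.03], [0, 0, 1.11]]
    - [100, [-0.7, -0.625, 0.03], [0, 0, 1.11]]
    - [100, [-0.7, -0.625, 0.03], [0, 0, 1.11]]

```text
time: 1.03
ee_pos: [0.4325, 0.1725, 0.279]
eef_rot: [0.709, 0.706, 0.0, -0.0]
ft_force: [1.7, -0.6, -0.8]
width: 0.0871
```

```bash
python3 -c "
from h import *
plan([.628,-.310,.26],0)"
```

```text
t 1.03 pos [0.4325 0.1725 0.279 ] yaw -0.004 w 0.0871 F [ 1.7 -0.6 -0.8] q [-0.77 -0.03  0.29  1.9   0.01  1.27 -0.49]
shift [-0.4816  0.1976  0.0188] turn [ 0.    -0.001 -0.004]
```

arm_command:
  commands:
    - [100, [-0.482, 0.197, 0.02], [0, 0, -0.004]]
    - [100, [-0.482, 0.197, 0.02], [0, 0, -0.004]]
    - [100, [-0.482, 0.197, 0.02], [0, 0, -0.004]]
    - [100, [-0.482, 0.197, 0.02], [0, 0, -0.004]]
    - [100, [-0.482, 0.197, 0.02], [0, 0, -0.004]]
    - [100, [-0.482, 0.197, 0.02], [0, 0, -0.004]]
    - [100, [-0.482, 0.197, 0.02], [0, 0, -0.004]]
    - [100, [-0.482, 0.197, 0.02], [0, 0, -0.004]]
    - [100, [-0.482, 0.197, 0.02], [0, 0, -0.004]]
    - [100, [-0.482, 0.197, 0.02], [0, 0, -0.004]]

```text
time: 1.87
ee_pos: [0.5915, -0.212, 0.2627]
eef_rot: [0.704, 0.71, 0.0, -0.0]
ft_force: [0.9, 0.1, 0.2]
width: 0.0869
```

arm_command:
  commands:
    - [100, [-0.105, 0.042, 0.0], [0, 0, 0]]
    - [100, [-0.105, 0.042, 0], [0, 0, 0]]
    - [100, [-0.105, 0.042, 0], [0, 0, 0]]
    - [100, [-0.105, 0.042, 0], [0, 0, 0]]
    - [100, [-0.105, 0.042, 0], [0, 0, 0]]
    - [100, [-0.105, 0.042, 0.02], [0, 0, 0]]
    - [100, [-0.105, 0.042, 0.04], [0, 0, 0]]
    - [100, [-0.105, 0.042, 0.06], [0, 0, 0]]
    - [100, [-0.105, 0.042, 0.06], [0, 0, 0]]
    - [100, [-0.105, 0.042, 0.06], [0, 0, 0]]

```text
time: 2.7
ee_pos: [0.6337, -0.3133, 0.2026]
eef_rot: [0.704, 0.71, 0.0, -0.001]
ft_force: [-0.3, 0.3, 0.2]
width: 0.0869
```

Run:
```python
from h import *
plan([.628,-.310,.097],-.004)
c=cam("top");crop(c,200,140,300,180,"pics/t4.png",2)
c=cam("scene");crop(c,150,130,300,220,"pics/s4.png",2)
```

```text
t 2.7 pos [ 0.6337 -0.3133  0.2026] yaw 0.009 w 0.0869 F [-0.3  0.3  0.2] q [-0.01  0.63  0.62  1.35 -0.37  1.28  0.63]
shift [ 0.0032 -0.0055  0.1056] turn [-0.001 -0.002  0.013]
```

View pics/t4.png

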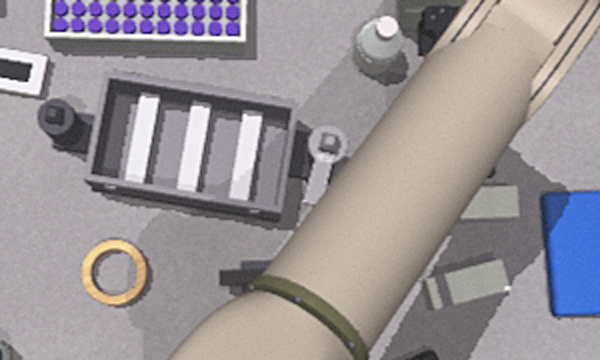

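View pics/s4.png

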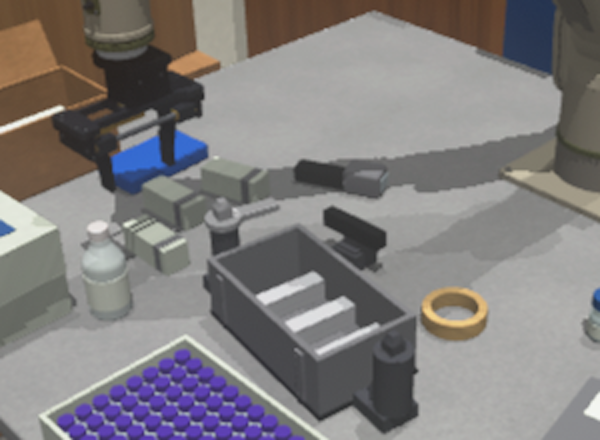

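Run:
```python
from h import *
c=cam("top"); print(onz(c,393,155,.13),onz(c,390,165,.05)); 
crop(c,360,130,60,60,"pics/t5.png",8)
```

```text
[ 0.73719787 -0.25035688  0.13      ] [ 0.73549583 -0.25474926  0.05      ]
```

View pics/t5.png

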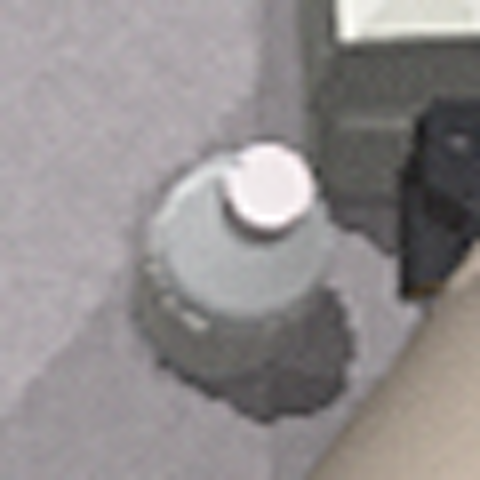

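Run:
```python
from h import *
plan([.628,-.322,.090],-.004)
```

```text
t 2.85 pos [ 0.6344 -0.3149  0.2048] yaw 0.008 w 0.0869 F [ 0.6 -0.5 -0. ] q [-0.01  0.63  0.62  1.35 -0.37  1.28  0.63]
shift [-0.007  -0.0067  0.1148] turn [0.002 0.001 0.012]
```

arm_command:
  commands:
    - [100, [-0.007, -0.007, 0], [0, 0, 0.012]]
    - [100, [-0.007, -0.007, 0.02], [0, 0, 0.012]]
    - [100, [-0.007, -0.007, 0.04], [0, 0, 0.012]]
    - [100, [-0.007, -0.007, 0.06], [0, 0, 0.012]]
    - [100, [-0.007, -0.007, 0.08], [0, 0, 0.012]]
    - [100, [-0.007, -0.007, 0.095], [0, 0, 0.012]]
    - [100, [-0.007, -0.007, 0.105], [0, 0, 0.012]]
    - [100, [-0.007, -0.007, 0.113], [0, 0, 0.012]]
    - [100, [-0.007, -0.007, 0.113], [0, 0, 0.012]]
    - [100, [-0.007, -0.007, 0.113], [0, 0, 0.012]]

```text
time: 3.68
ee_pos: [0.6269, -0.3224, 0.0905]
eef_rot: [0.709, 0.705, 0.0, 0.0]
ft_force: [-0.1, -0.3, 0.5]
width: 0.0872
```

arm_command:
  commands:
    - [40, [0, 0, 0], [0, 0, 0]]
    - [20, [0, 0, 0], [0, 0, 0]]
    - [20, [0, 0, 0], [0, 0, 0]]
    - [20, [0, 0, 0], [0, 0, 0]]
    - [20, [0, 0, 0], [0, 0, 0]]
    - [20, [0, 0, 0], [0, 0, 0]]
    - [20, [0, 0, 0], [0, 0, 0]]
    - [20, [0, 0, 0], [0, 0, 0]]
    - [20, [0, 0, 0], [0, 0, 0]]
    - [20, [0, 0, 0], [0, 0, 0]]
  squeeze: 20

```text
time: 4.52
ee_pos: [0.6267, -0.3221, 0.0899]
eef_rot: [0.709, 0.705, -0.0, -0.0]
ft_force: [-0.4, 0.6, 0.8]
width: 0.0399
```

Run:
```python
from h import *
plan([.628,-.322,.26],-.004)
```

```text
t 4.52 pos [ 0.6267 -0.3221  0.0899] yaw -0.005 w 0.0399 F [-0.4  0.6  0.8] q [ 0.03  0.73  0.57  1.45 -0.42  1.09  0.67]
shift [ 1.000e-04  1.300e-03 -1.701e-01] turn [-0.    -0.    -0.001]
```

Gripped at 40 mm. Lifting.

arm_command:
  commands:
    - [20, [0, 0, -0.01], [0, 0, 0]]
    - [20, [0, 0, -0.03], [0, 0, 0]]
    - [20, [0, 0, -0.055], [0, 0, 0]]
    - [20, [0, 0, -0.08], [0, 0, 0]]
    - [20, [0, 0, -0.105], [0, 0, 0]]
    - [20, [0, 0, -0.13], [0, 0, 0]]
    - [20, [0, 0, -0.15], [0, 0, 0]]
    - [20, [0, 0, -0.165], [0, 0, 0]]
    - [20, [0, 0, -0.17], [0, 0, 0]]
    - [20, [0, 0, -0.17], [0, 0, 0]]

```text
time: 5.35
ee_pos: [0.6271, -0.3225, 0.2617]
eef_rot: [0.709, 0.705, 0.001, 0.001]
ft_force: [-0.2, 1.4, -1.8]
width: 0.0401
```

Run:
```python
from h import *
plan([.6116+.0119,.0523-.0018,.26],1.424)
```

```text
t 5.35 pos [ 0.6271 -0.3225  0.2617] yaw -0.005 w 0.0401 F [-0.2  1.4 -1.8] q [-0.    0.59  0.64  1.29 -0.35  1.37  0.62]
shift [ 0.3729 -0.0055  0.0014] turn [ 1.000e-03  2.000e-03 -1.429e+00]
```

arm_command:
  commands:
    - [20, [0.015, 0, 0], [0, 0, -0.06]]
    - [20, [0.045, 0, 0], [0, 0, -0.17]]
    - [20, [0.075, -0.001, 0], [0, 0, -0.29]]
    - [20, [0.105, -0.001, 0], [0, 0, -0.4]]
    - [20, [0.135, -0.002, 0], [0, 0, -0.52]]
    - [20, [0.165, -0.002, 0], [0, 0, -0.63]]
    - [20, [0.195, -0.003, 0], [0, 0, -0.75]]
    - [20, [0.225, -0.003, 0], [0, 0, -0.86]]
    - [20, [0.255, -0.004, 0], [0, 0, -0.98]]
    - [20, [0.285, -0.004, 0], [0, 0, -1.09]]

```text
time: 6.18
ee_pos: [0.6233, -0.0355, 0.2586]
eef_rot: [0.238, 0.971, -0.0, -0.001]
ft_force: [1.3, 0.3, -0.9]
width: 0.0399
```

Run:
```python
from h import *
plan([.6116+.0119,.0523-.0018,.26],1.424)
```

```text
t 6.18 pos [ 0.6233 -0.0355  0.2586] yaw 1.091 w 0.0399 F [ 1.3  0.3 -0.9] q [-0.32  0.36  0.38  1.53 -0.14  1.28  1.18]
shift [ 0.0395  0.0764 -0.0014] turn [-0.001 -0.002 -0.333]
```

arm_command:
  commands:
    - [20, [0.01, 0.018, 0], [0, 0, -0.08]]
    - [20, [0.018, 0.036, 0], [0, 0, -0.16]]
    - [20, [0.028, 0.054, 0], [0, 0, -0.24]]
    - [20, [0.036, 0.07, 0], [0, 0, -0.3]]
    - [20, [0.04, 0.0765, 0], [0, 0, -0.333]]
    - [20, [0.04, 0.0765, 0.01], [0, 0, -0.333]]
    - [20, [0.04, 0.0765, 0.03], [0, 0, -0.333]]
    - [20, [0.04, 0.0765, 0.05], [0, 0, -0.333]]
    - [20, [0.04, 0.0765, 0.06], [0, 0, -0.333]]
    - [20, [0.04, 0.0765, 0.06], [0, 0, -0.333]]

```text
time: 7.02
ee_pos: [0.623, 0.0477, 0.1965]
eef_rot: [0.078, 0.997, -0.001, -0.003]
ft_force: [0.2, 1.0, -0.7]
width: 0.0398
```

Run:
```python
from h import *
plan([.6116+.0119,.0523-.0018,.130],1.424)
c=cam("scene");crop(c,220,170,180,180,"pics/s6.png",4)
```

```text
t 7.02 pos [0.623  0.0477 0.1965] yaw 1.415 w 0.0398 F [ 0.2  1.  -0.7] q [-0.38  0.41  0.29  1.59 -0.12  1.17  1.36]
shift [-0.0004  0.003   0.0664] turn [-0.002 -0.005 -0.009]
```

View pics/s6.png

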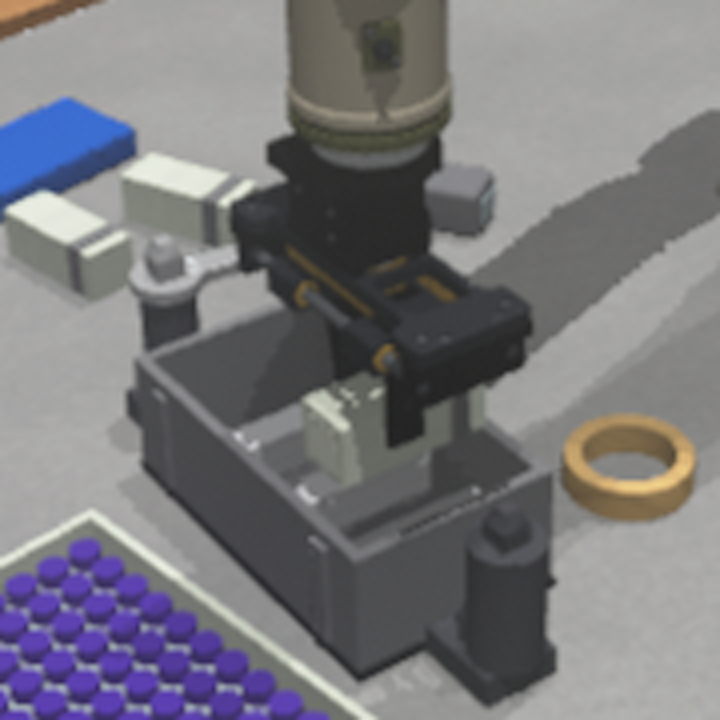

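arm_command:
  commands:
    - [20, [0, 0.003, 0.01], [0, 0, -0.009]]
    - [20, [0, 0.003, 0.025], [0, 0, -0.009]]
    - [20, [0, 0.003, 0.04], [0, 0, -0.009]]
    - [20, [0, 0.003, 0.052], [0, 0, -0.009]]
    - [20, [0, 0.003, 0.06], [0, 0, -0.009]]
    - [20, [0, 0.003, 0.063], [0, 0, -0.009]]
    - [20, [0, 0.003, 0.065], [0, 0, -0.009]]
    - [20, [0, 0.003, 0.067], [0, 0, -0.009]]
    - [20, [0, 0.003, 0.067], [0, 0, -0.009]]
    - [20, [0, 0.003, 0.067], [0, 0, -0.009]]

```text
time: 7.9
ee_pos: [0.6253, 0.0522, 0.1335]
eef_rot: [0.072, 0.997, 0.0, 0.0]
ft_force: [-0.3, 0.5, -1.5]
width: 0.0397
```

Run:
```python
from h import *
plan([.6116+.0119,.0523-.0018,.128],1.424)
```

```text
t 7.9 pos [0.6253 0.0522 0.1335] yaw 1.427 w 0.0397 F [-0.3  0.5 -1.5] q [-0.37  0.47  0.27  1.64 -0.14  1.05  1.37]
shift [ 0.0015 -0.0019  0.0055] turn [0.    0.001 0.003]
```

arm_command:
  commands:
    - [20, [0.001, -0.001, 0.002], [0, 0, 0]]
    - [20, [0.001, -0.001, 0.003], [0, 0, 0]]
    - [20, [0.001, -0.001, 0.004], [0, 0, 0]]
    - [20, [0.001, -0.001, 0.005], [0, 0, 0]]
    - [20, [0.001, -0.001, 0.005], [0, 0, 0]]
    - [35, [0.001, -0.001, 0.005], [0, 0, 0]]
    - [50, [0.001, -0.001, 0.005], [0, 0, 0]]
    - [58, [0.001, -0.001, 0.005], [0, 0, 0]]
    - [58, [0.001, -0.001, 0.005], [0, 0, 0]]
    - [58, [0.001, -0.001, 0.005], [0, 0, 0]]

```text
time: 8.73
ee_pos: [0.6239, 0.0514, 0.1281]
eef_rot: [0.072, 0.997, 0.0, 0.0]
ft_force: [-0.4, 0.1, -0.2]
width: 0.0495
```

arm_command:
  commands:
    - [58, [0, 0, -0.005], [0, 0, 0]]
    - [58, [0, 0, -0.015], [0, 0, 0]]
    - [58, [0, 0, -0.03], [0, 0, 0]]
    - [58, [0, 0, -0.055], [0, 0, 0]]
    - [58, [0, 0, -0.085], [0, 0, 0]]
    - [100, [0, 0, -0.125], [0, 0, 0]]
    - [100, [0, 0, -0.15], [0, 0, 0]]
    - [100, [0, 0, -0.15], [0, 0, 0]]
    - [100, [0, 0, -0.15], [0, 0, 0]]
    - [100, [0, 0, -0.15], [0, 0, 0]]

```text
time: 9.57
ee_pos: [0.6236, 0.0513, 0.278]
eef_rot: [0.072, 0.997, 0.0, -0.0]
ft_force: [0.7, 0.1, -0.4]
width: 0.0762
```

Run:
```python
from h import *
plan([.5416,-.3838,.22],-1.514+np.pi/2)
c=cam("scene");crop(c,220,170,180,180,"pics/s7.png",4)
```

```text
t 9.57 pos [0.6236 0.0513 0.278 ] yaw 1.427 w 0.0762 F [ 0.7  0.1 -0.4] q [-0.39  0.34  0.3   1.5  -0.1   1.32  1.35]
shift [ 0.0188 -0.4424  0.0579] turn [ 0.   -0.    1.37]
```

View pics/s7.png

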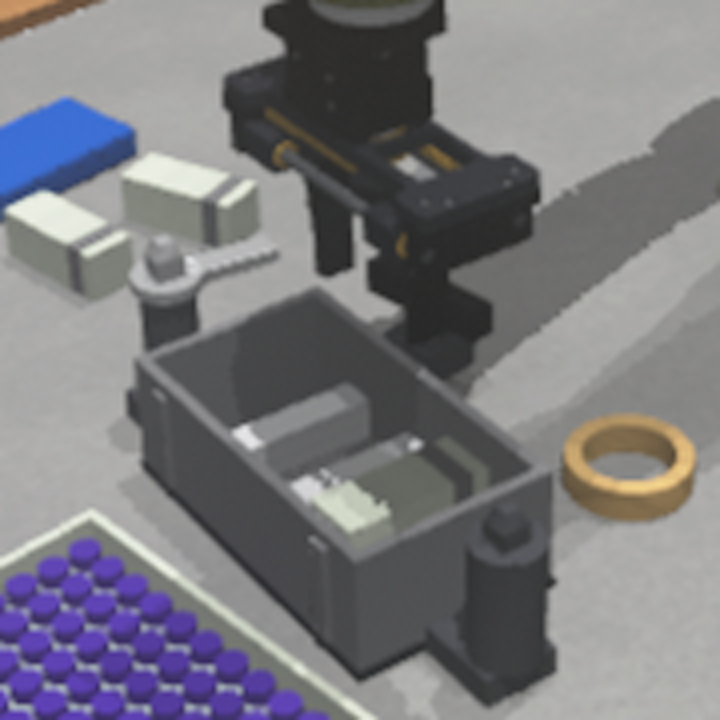

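arm_command:
  commands:
    - [100, [0.018, -0.442, 0], [0, 0, 1.37]]
    - [100, [0.018, -0.442, 0], [0, 0, 1.37]]
    - [100, [0.018, -0.442, 0], [0, 0, 1.37]]
    - [100, [0.018, -0.442, 0], [0, 0, 1.37]]
    - [100, [0.018, -0.442, 0], [0, 0, 1.37]]
    - [100, [0.018, -0.442, 0], [0, 0, 1.37]]
    - [100, [0.018, -0.442, 0], [0, 0, 1.37]]
    - [100, [0.018, -0.442, 0], [0, 0, 1.37]]
    - [100, [0.018, -0.442, 0], [0, 0, 1.37]]
    - [100, [0.018, -0.442, 0], [0, 0, 1.37]]

```text
time: 10.45
ee_pos: [0.5464, -0.3598, 0.2769]
eef_rot: [0.644, 0.765, -0.0, -0.001]
ft_force: [0.7, -0.1, 0.5]
width: 0.0869
```

Run:
```python
from h import *
plan([.5416,-.3838,.22],-1.514+np.pi/2)
```

```text
t 10.45 pos [ 0.5464 -0.3598  0.2769] yaw 0.171 w 0.0869 F [ 0.7 -0.1  0.5] q [ 0.04  0.46  0.66  1.43 -0.28  1.35  0.88]
shift [-0.0229 -0.0088  0.0568] turn [-0.001 -0.001  0.114]
```

arm_command:
  commands:
    - [100, [-0.023, -0.009, 0.02], [0, 0, 0.114]]
    - [100, [-0.023, -0.009, 0.045], [0, 0, 0.114]]
    - [100, [-0.023, -0.009, 0.07], [0, 0, 0.114]]
    - [100, [-0.023, -0.009, 0.095], [0, 0, 0.114]]
    - [100, [-0.023, -0.009, 0.115], [0, 0, 0.114]]
    - [100, [-0.023, -0.009, 0.13], [0, 0, 0.114]]
    - [100, [-0.023, -0.009, 0.14], [0, 0, 0.114]]
    - [100, [-0.023, -0.009, 0.14], [0, 0, 0.114]]
    - [100, [-0.023, -0.009, 0.14], [0, 0, 0.114]]
    - [100, [-0.023, -0.009, 0.14], [0, 0, 0.114]]

```text
time: 11.28
ee_pos: [0.5429, -0.3829, 0.1388]
eef_rot: [0.685, 0.729, 0.0, 0.001]
ft_force: [0.3, 0.2, 0.5]
width: 0.0871
```

Run:
```python
from h import *
plan([.5416,-.3838,.09],-1.514+np.pi/2)
```

```text
t 11.28 pos [ 0.5429 -0.3829  0.1388] yaw 0.063 w 0.0871 F [0.3 0.2 0.5] q [ 0.1   0.6   0.63  1.54 -0.38  1.12  0.87]
shift [-0.0008 -0.0014  0.0488] turn [0.001 0.001 0.006]
```

arm_command:
  commands:
    - [100, [-0.001, -0.001, 0.015], [0, 0, 0.006]]
    - [100, [-0.001, -0.001, 0.03], [0, 0, 0.006]]
    - [100, [-0.001, -0.001, 0.042], [0, 0, 0.006]]
    - [100, [-0.001, -0.001, 0.049], [0, 0, 0.006]]
    - [100, [-0.001, -0.001, 0.049], [0, 0, 0.006]]
    - [50, [-0.001, -0.001, 0.049], [0, 0, 0.006]]
    - [30, [-0.001, -0.001, 0.049], [0, 0, 0.006]]
    - [20, [-0.001, -0.001, 0.049], [0, 0, 0.006]]
    - [20, [-0.001, -0.001, 0.049], [0, 0, 0.006]]
    - [20, [-0.001, -0.001, 0.049], [0, 0, 0.006]]
  squeeze: 20

```text
time: 12.12
ee_pos: [0.5419, -0.3836, 0.0894]
eef_rot: [0.687, 0.727, 0.0, 0.0]
ft_force: [0.2, -0.2, 0.8]
width: 0.0613
```

arm_command:
  commands:
    - [20, [0, 0, 0], [0, 0, 0]]
    - [20, [0, 0, 0], [0, 0, 0]]
    - [20, [0, 0, 0], [0, 0, 0]]
    - [20, [0, 0, -0.015], [0, 0, 0]]
    - [20, [0, 0, -0.04], [0, 0, 0]]
    - [20, [0, 0, -0.07], [0, 0, 0]]
    - [20, [0, 0, -0.1], [0, 0, 0]]
    - [20, [0, 0, -0.13], [0, 0, 0]]
    - [20, [0, 0, -0.15], [0, 0, 0]]
    - [20, [0, 0, -0.17], [0, 0, 0]]

```text
time: 12.95
ee_pos: [0.5415, -0.3837, 0.2618]
eef_rot: [0.687, 0.727, 0.0, 0.001]
ft_force: [0.4, 0.9, -1.2]
width: 0.0405
```

Run:
```python
from h import *
plan([.6016,-.015,.26],1.424)
```

```text
t 12.95 pos [ 0.5415 -0.3837  0.2618] yaw 0.057 w 0.0405 F [ 0.4  0.9 -1.2] q [ 0.07  0.5   0.68  1.42 -0.32  1.33  0.82]
shift [0.3647 0.0808 0.0016] turn [ 1.000e-03  2.000e-03 -1.367e+00]
```

arm_command:
  commands:
    - [20, [0.015, 0.003, 0], [0, 0, -0.06]]
    - [20, [0.045, 0.01, 0], [0, 0, -0.17]]
    - [20, [0.075, 0.017, 0], [0, 0, -0.29]]
    - [20, [0.105, 0.023, 0], [0, 0, -0.4]]
    - [20, [0.135, 0.03, 0], [0, 0, -0.52]]
    - [20, [0.165, 0.036, 0], [0, 0, -0.63]]
    - [20, [0.195, 0.043, 0], [0, 0, -0.75]]
    - [20, [0.225, 0.05, 0], [0, 0, -0.86]]
    - [20, [0.255, 0.056, 0], [0, 0, -0.98]]
    - [20, [0.285, 0.063, 0], [0, 0, -1.09]]

```text
time: 13.78
ee_pos: [0.5881, -0.0943, 0.2601]
eef_rot: [0.208, 0.978, 0.0, 0.0]
ft_force: [0.1, -0.1, -1.0]
width: 0.0398
```

Run:
```python
from h import *
plan([.6016,-.015,.26],1.424)
```

```text
t 13.78 pos [ 0.5881 -0.0943  0.2601] yaw 1.152 w 0.0398 F [ 0.1 -0.1 -1. ] q [-0.25  0.29  0.41  1.61 -0.12  1.26  1.33]
shift [0.0199 0.0779 0.0001] turn [ 0.     0.001 -0.272]
```

arm_command:
  commands:
    - [20, [0.005, 0.018, 0], [0, 0, -0.08]]
    - [20, [0.01, 0.036, 0], [0, 0, -0.15]]
    - [20, [0.015, 0.055, 0], [0, 0, -0.21]]
    - [20, [0.018, 0.07, 0], [0, 0, -0.25]]
    - [20, [0.02, 0.078, 0], [0, 0, -0.272]]
    - [20, [0.02, 0.078, 0.015], [0, 0, -0.272]]
    - [20, [0.02, 0.078, 0.035], [0, 0, -0.272]]
    - [20, [0.02, 0.078, 0.055], [0, 0, -0.272]]
    - [20, [0.02, 0.078, 0.07], [0, 0, -0.272]]
    - [20, [0.02, 0.078, 0.07], [0, 0, -0.272]]

```text
time: 14.62
ee_pos: [0.6006, -0.0167, 0.1858]
eef_rot: [0.076, 0.997, -0.001, -0.003]
ft_force: [-0.3, -0.8, -1.0]
width: 0.0398
```

Run:
```python
from h import *
plan([.6016,-.015,.128],1.424)
```

```text
t 14.62 pos [ 0.6006 -0.0167  0.1858] yaw 1.418 w 0.0398 F [-0.3 -0.8 -1. ] q [-0.31  0.37  0.32  1.67 -0.12  1.13  1.46]
shift [-0.001   0.0019  0.0578] turn [-0.002 -0.005 -0.006]
```

arm_command:
  commands:
    - [20, [-0.001, 0.001, 0.01], [0, 0, -0.006]]
    - [20, [-0.001, 0.001, 0.025], [0, 0, -0.006]]
    - [20, [-0.001, 0.001, 0.038], [0, 0, -0.006]]
    - [20, [-0.001, 0.001, 0.048], [0, 0, -0.006]]
    - [20, [-0.001, 0.001, 0.054], [0, 0, -0.006]]
    - [20, [-0.001, 0.001, 0.057], [0, 0, -0.006]]
    - [20, [-0.001, 0.001, 0.059], [0, 0, -0.006]]
    - [20, [-0.001, 0.001, 0.06], [0, 0, -0.006]]
    - [20, [-0.001, 0.001, 0.06], [0, 0, -0.006]]
    - [20, [-0.001, 0.001, 0.06], [0, 0, -0.006]]

```text
time: 15.45
ee_pos: [0.6036, -0.0152, 0.1294]
eef_rot: [0.073, 0.997, 0.0, 0.0]
ft_force: [1.0, 0.6, -1.7]
width: 0.04
```

Run:
```python
from h import *
plan([.6016,-.015,.128],1.424)
```

```text
t 15.45 pos [ 0.6036 -0.0152  0.1294] yaw 1.425 w 0.04 F [ 1.   0.6 -1.7] q [-0.3   0.43  0.31  1.71 -0.15  1.02  1.49]
shift [ 0.002  -0.      0.0014] turn [0.    0.001 0.001]
```

arm_command:
  commands:
    - [20, [0.001, 0, 0.001], [0, 0, 0]]
    - [20, [0.001, 0, 0.001], [0, 0, 0]]
    - [35, [0.001, 0, 0.001], [0, 0, 0]]
    - [50, [0.001, 0, 0.001], [0, 0, 0]]
    - [56, [0.001, 0, 0.001], [0, 0, 0]]
    - [56, [0.001, 0, 0.001], [0, 0, 0]]
    - [56, [0.001, 0, 0.0], [0, 0, 0]]
    - [56, [0.001, 0, -0.01], [0, 0, 0]]
    - [56, [0.001, 0, -0.025], [0, 0, 0]]
    - [56, [0.001, 0, -0.045], [0, 0, 0]]

```text
time: 16.28
ee_pos: [0.6017, -0.0151, 0.1741]
eef_rot: [0.073, 0.997, -0.0, -0.001]
ft_force: [-0.2, -0.2, 0.6]
width: 0.0488
```

Run:
```python
from h import *
plan([.437,-.3685,.25],-1.279+np.pi/2)
```

```text
t 16.28 pos [ 0.6017 -0.0151  0.1741] yaw 1.425 w 0.0488 F [-0.2 -0.2  0.6] q [-0.31  0.38  0.32  1.68 -0.13  1.1   1.47]
shift [ 0.1118 -0.3736 -0.0755] turn [-1.000e-03 -1.000e-03  1.133e+00]
```

arm_command:
  commands:
    - [56, [0, 0, -0.04], [0, 0, 0]]
    - [56, [0, 0, -0.075], [0, 0, 0]]
    - [100, [0.112, -0.374, -0.075], [0, 0, 1.133]]
    - [100, [0.112, -0.374, -0.075], [0, 0, 1.133]]
    - [100, [0.112, -0.374, -0.075], [0, 0, 1.133]]
    - [100, [0.112, -0.374, -0.075], [0, 0, 1.133]]
    - [100, [0.112, -0.374, -0.075], [0, 0, 1.133]]
    - [100, [0.112, -0.374, -0.075], [0, 0, 1.133]]
    - [100, [0.112, -0.374, -0.075], [0, 0, 1.133]]
    - [100, [0.112, -0.374, -0.075], [0, 0, 1.133]]

```text
time: 17.12
ee_pos: [0.4602, -0.3188, 0.2501]
eef_rot: [0.545, 0.839, 0.0, 0.001]
ft_force: [1.8, -0.5, -0.3]
width: 0.0859
```

Run:
```python
from h import *
plan([.437,-.3685,.15],-1.279+np.pi/2)
```

```text
t 17.12 pos [ 0.4602 -0.3188  0.2501] yaw 0.419 w 0.0859 F [ 1.8 -0.5 -0.3] q [-0.03  0.24  0.65  1.73 -0.15  1.23  1.07]
shift [-0.0359 -0.0415  0.1001] turn [0.002 0.    0.127]
```

arm_command:
  commands:
    - [100, [-0.02, -0.022, 0.01], [0, 0, 0.127]]
    - [100, [-0.036, -0.0415, 0.03], [0, 0, 0.127]]
    - [100, [-0.036, -0.0415, 0.05], [0, 0, 0.127]]
    - [100, [-0.036, -0.0415, 0.075], [0, 0, 0.127]]
    - [100, [-0.036, -0.0415, 0.09], [0, 0, 0.127]]
    - [100, [-0.036, -0.0415, 0.1], [0, 0, 0.127]]
    - [100, [-0.036, -0.0415, 0.11], [0, 0, 0.127]]
    - [100, [-0.036, -0.0415, 0.11], [0, 0, 0.127]]
    - [100, [-0.036, -0.0415, 0.11], [0, 0, 0.127]]
    - [100, [-0.036, -0.0415, 0.11], [0, 0, 0.127]]

```text
time: 17.95
ee_pos: [0.4388, -0.3674, 0.14]
eef_rot: [0.594, 0.804, 0.0, 0.001]
ft_force: [0.1, -0.0, 0.9]
width: 0.0874
```

Run:
```python
from h import *
plan([.437,-.3685,.097],-1.279+np.pi/2)
```

```text
t 17.95 pos [ 0.4388 -0.3674  0.14  ] yaw 0.298 w 0.0874 F [ 0.1 -0.   0.9] q [ 0.09  0.4   0.64  1.8  -0.28  1.02  1.14]
shift [-0.0005 -0.0021  0.043 ] turn [0.001 0.001 0.006]
```

arm_command:
  commands:
    - [100, [-0.001, -0.002, 0.015], [0, 0, 0.006]]
    - [100, [-0.001, -0.002, 0.03], [0, 0, 0.006]]
    - [100, [-0.001, -0.002, 0.04], [0, 0, 0.006]]
    - [100, [-0.001, -0.002, 0.043], [0, 0, 0.006]]
    - [60, [-0.001, -0.002, 0.043], [0, 0, 0.006]]
    - [40, [-0.001, -0.002, 0.043], [0, 0, 0.006]]
    - [20, [-0.001, -0.002, 0.043], [0, 0, 0.006]]
    - [20, [-0.001, -0.002, 0.043], [0, 0, 0.006]]
    - [20, [-0.001, -0.002, 0.043], [0, 0, 0.006]]
    - [20, [-0.001, -0.002, 0.043], [0, 0, 0.006]]
  squeeze: 20

```text
time: 18.78
ee_pos: [0.4369, -0.3687, 0.0962]
eef_rot: [0.597, 0.802, 0.0, 0.0]
ft_force: [-0.3, 0.1, -0.3]
width: 0.0551
```

arm_command:
  commands:
    - [20, [0, 0, 0], [0, 0, 0]]
    - [20, [0, 0, 0], [0, 0, 0]]
    - [20, [0, 0, 0], [0, 0, 0]]
    - [20, [0, 0, -0.015], [0, 0, 0]]
    - [20, [0, 0, -0.04], [0, 0, 0]]
    - [20, [0, 0, -0.07], [0, 0, 0]]
    - [20, [0, 0, -0.1], [0, 0, 0]]
    - [20, [0, 0, -0.13], [0, 0, 0]]
    - [20, [0, 0, -0.15], [0, 0, 0]]
    - [20, [0, 0, -0.17], [0, 0, 0]]

```text
time: 19.62
ee_pos: [0.4367, -0.3686, 0.2674]
eef_rot: [0.597, 0.802, 0.0, 0.0]
ft_force: [-0.2, 0.5, -1.6]
width: 0.0397
```

Run:
```python
from h import *
plan([.5919,-.0803,.27],1.424)
c=cam("scene");crop(c,200,130,180,180,"pics/s8.png",4)
```

```text
t 19.62 pos [ 0.4367 -0.3686  0.2674] yaw 0.292 w 0.0397 F [-0.2  0.5 -1.6] q [ 0.03  0.26  0.7   1.67 -0.18  1.27  1.06]
shift [ 0.2315  0.2316 -0.0025] turn [ 1.000e-03  1.000e-03 -1.132e+00]
```

View pics/s8.png

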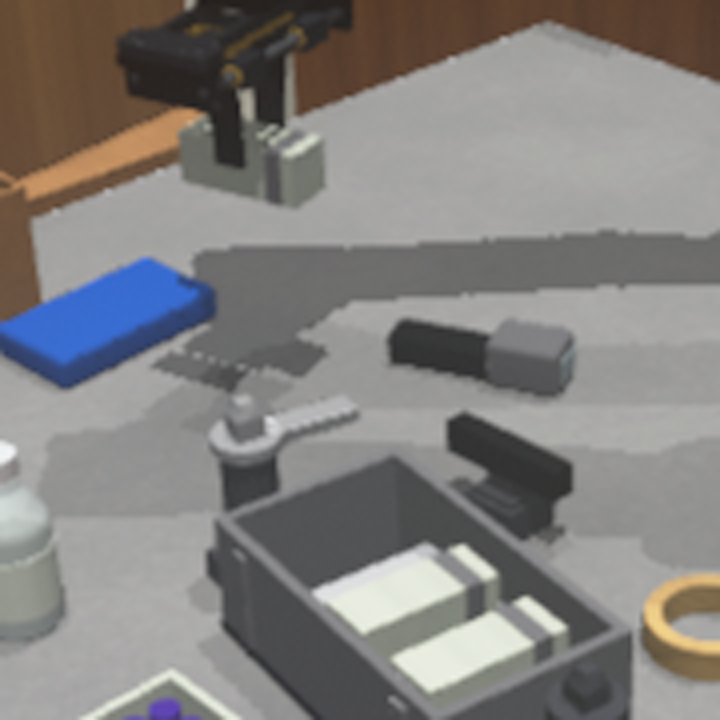

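arm_command:
  commands:
    - [20, [0.012, 0.012, 0], [0, 0, -0.06]]
    - [20, [0.035, 0.035, 0], [0, 0, -0.17]]
    - [20, [0.058, 0.058, 0], [0, 0, -0.29]]
    - [20, [0.082, 0.082, 0], [0, 0, -0.4]]
    - [20, [0.106, 0.106, 0], [0, 0, -0.52]]
    - [20, [0.13, 0.13, 0], [0, 0, -0.63]]
    - [20, [0.153, 0.153, 0], [0, 0, -0.75]]
    - [20, [0.176, 0.176, 0], [0, 0, -0.86]]
    - [20, [0.2, 0.2, 0], [0, 0, -0.98]]
    - [20, [0.218, 0.218, 0], [0, 0, -1.07]]

```text
time: 20.5
ee_pos: [0.5835, -0.093, 0.2648]
eef_rot: [0.099, 0.995, 0.001, -0.001]
ft_force: [-0.2, -0.5, -2.2]
width: 0.0401
```

Run:
```python
from h import *
plan([.5919,-.0803,.27],1.424)
```

```text
t 20.5 pos [ 0.5835 -0.093   0.2648] yaw 1.372 w 0.0401 F [-0.2 -0.5 -2.2] q [-0.24  0.28  0.39  1.61 -0.11  1.27  1.54]
shift [-0.0057  0.0141 -0.0052] turn [ 0.001 -0.001 -0.052]
```

arm_command:
  commands:
    - [20, [-0.003, 0.008, 0], [0, 0, -0.03]]
    - [20, [-0.006, 0.014, 0.01], [0, 0, -0.052]]
    - [20, [-0.006, 0.014, 0.025], [0, 0, -0.052]]
    - [20, [-0.006, 0.014, 0.045], [0, 0, -0.052]]
    - [20, [-0.006, 0.014, 0.065], [0, 0, -0.052]]
    - [20, [-0.006, 0.014, 0.085], [0, 0, -0.052]]
    - [20, [-0.006, 0.014, 0.1], [0, 0, -0.052]]
    - [20, [-0.006, 0.014, 0.108], [0, 0, -0.052]]
    - [20, [-0.006, 0.014, 0.11], [0, 0, -0.052]]
    - [20, [-0.006, 0.014, 0.11], [0, 0, -0.052]]

```text
time: 21.33
ee_pos: [0.5911, -0.0852, 0.1553]
eef_rot: [0.079, 0.997, -0.0, -0.001]
ft_force: [-0.3, 0.4, -0.9]
width: 0.0399
```

Run:
```python
from h import *
plan([.5919,-.0803,.139],1.424)
c=cam("scene");crop(c,200,150,180,180,"pics/s9.png",4)
```

```text
t 21.33 pos [ 0.5911 -0.0852  0.1553] yaw 1.413 w 0.0399 F [-0.3  0.4 -0.9] q [-0.22  0.39  0.36  1.71 -0.15  1.06  1.6 ]
shift [-0.0001  0.005   0.0163] turn [-0.    -0.001 -0.011]
```

View pics/s9.png

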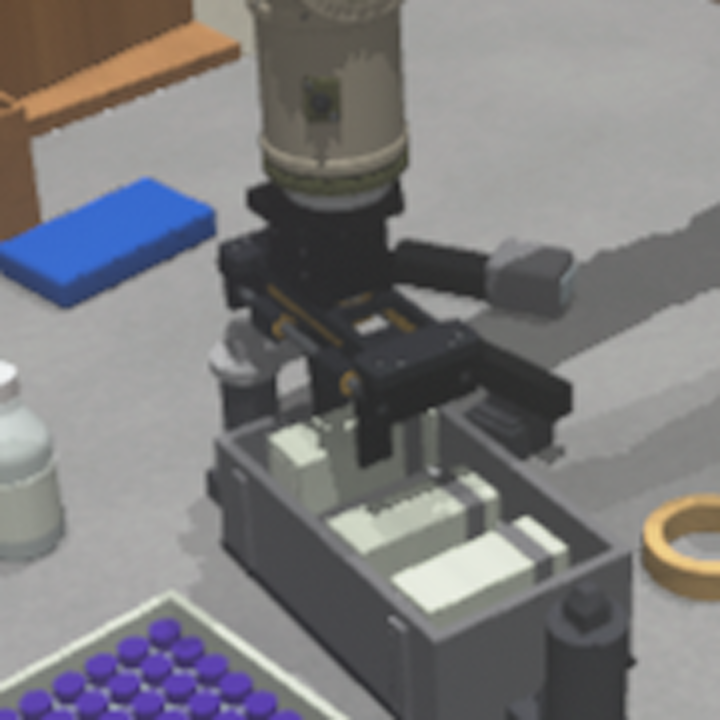

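arm_command:
  commands:
    - [20, [0, 0.001, 0.003], [0, 0, -0.005]]
    - [20, [0, 0.002, 0.006], [0, 0, -0.006]]
    - [20, [0, 0.003, 0.009], [0, 0, -0.006]]
    - [20, [0, 0.003, 0.012], [0, 0, -0.006]]
    - [20, [0, 0.003, 0.012], [0, 0, -0.006]]
    - [20, [0, 0.003, 0.012], [0, 0, -0.006]]
    - [20, [0, 0.003, 0.012], [0, 0, -0.006]]
    - [20, [0, 0.003, 0.012], [0, 0, -0.006]]
    - [20, [0, 0.003, 0.012], [0, 0, -0.006]]
    - [20, [0, 0.003, 0.012], [0, 0, -0.006]]

```text
time: 22.22
ee_pos: [0.5921, -0.0817, 0.144]
eef_rot: [0.075, 0.997, 0.0, 0.0]
ft_force: [-1.0, 0.1, -1.2]
width: 0.0401
```

Run:
```python
from h import *
plan([.5919,-.0803,.139],1.424)
```

```text
t 22.22 pos [ 0.5921 -0.0817  0.144 ] yaw 1.42 w 0.0401 F [-1.   0.1 -1.2] q [-0.22  0.41  0.35  1.72 -0.16  1.04  1.6 ]
shift [0.0004 0.0013 0.005 ] turn [ 0.     0.    -0.004]
```

arm_command:
  commands:
    - [20, [0, 0.001, 0.002], [0, 0, -0.004]]
    - [20, [0, 0.001, 0.004], [0, 0, -0.004]]
    - [20, [0, 0.001, 0.006], [0, 0, -0.004]]
    - [20, [0, 0.001, 0.006], [0, 0, -0.004]]
    - [20, [0, 0.001, 0.006], [0, 0, -0.004]]
    - [35, [0, 0.001, 0.006], [0, 0, -0.004]]
    - [50, [0, 0.001, 0.006], [0, 0, -0.004]]
    - [56, [0, 0.001, 0.006], [0, 0, -0.004]]
    - [56, [0, 0.001, 0.006], [0, 0, -0.004]]
    - [56, [0, 0.001, 0.006], [0, 0, -0.004]]

```text
time: 23.05
ee_pos: [0.5923, -0.0807, 0.1381]
eef_rot: [0.073, 0.997, 0.0, 0.0]
ft_force: [-1.3, 0.5, -0.1]
width: 0.0481
```

arm_command:
  commands:
    - [56, [0, 0, -0.005], [0, 0, 0]]
    - [56, [0, 0, -0.015], [0, 0, 0]]
    - [56, [0, 0, -0.03], [0, 0, 0]]
    - [56, [0, 0, -0.06], [0, 0, 0]]
    - [56, [0, 0, -0.09], [0, 0, 0]]
    - [100, [0, 0, -0.13], [0, 0, 0]]
    - [100, [0, 0, -0.15], [0, 0, 0]]
    - [100, [0, 0.08, -0.15], [0, 0, 0]]
    - [100, [0, 0.15, -0.15], [0, 0, 0]]
    - [100, [0, 0.25, -0.15], [0, 0, 0]]

```text
time: 23.88
ee_pos: [0.6106, 0.0439, 0.29]
eef_rot: [0.074, 0.997, 0.0, 0.001]
ft_force: [0.9, -0.1, -0.5]
width: 0.0739
```

Run:
```python
from h import *
plan([.53,.362,.25],.188-np.pi/2)
c=cam("scene");crop(c,220,170,180,180,"pics/s10.png",4)
c=cam("top");cv2.imwrite("pics/t10.png",c["pixels"][:,:,::-1])
```

```text
t 23.88 pos [0.6106 0.0439 0.29  ] yaw 1.422 w 0.0739 F [ 0.9 -0.1 -0.5] q [-0.4   0.31  0.31  1.52 -0.1   1.33  1.35]
shift [0.127  0.3026 0.04  ] turn [ 0.001  0.003 -0.337]
```

View pics/s10.png

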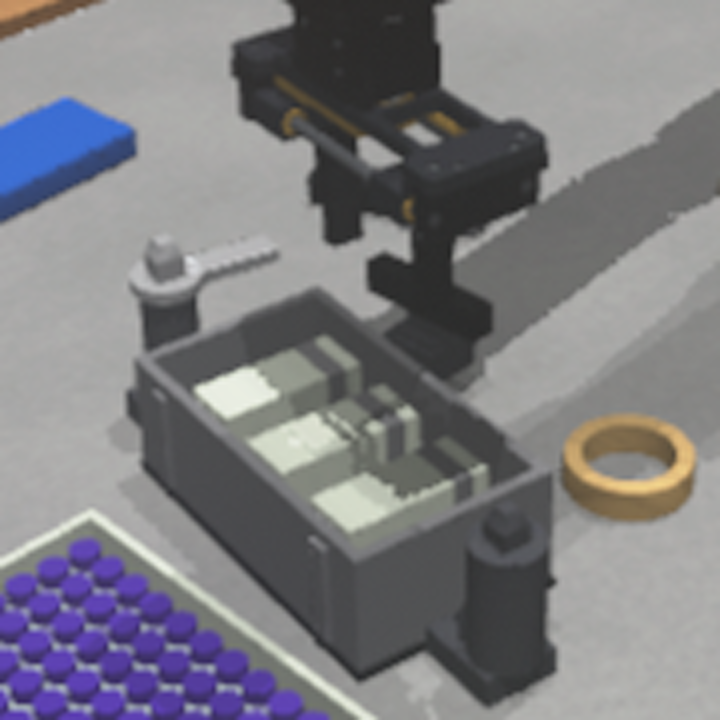

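View pics/t10.png

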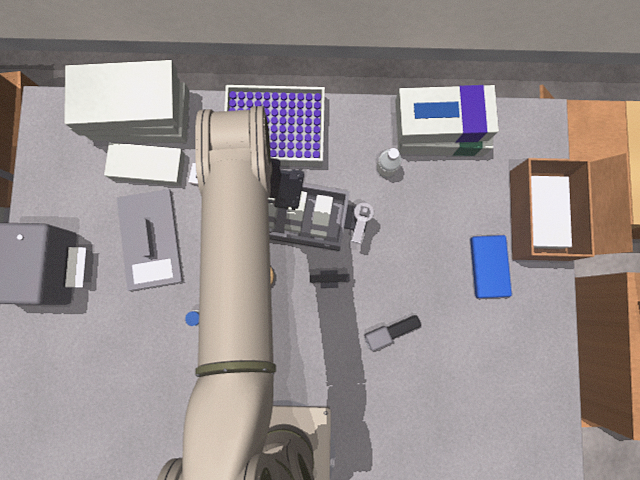

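Run:
```python
from h import *
c=cam("top"); g=cv2.cvtColor(c["pixels"],cv2.COLOR_RGB2GRAY)
m=np.zeros_like(g); m[255:290,120:182]=(g[255:290,120:182]>190)
q=max(cv2.findContours(m,cv2.RETR_EXTERNAL,cv2.CHAIN_APPROX_NONE)[0],key=cv2.contourArea)
P=np.array([onz(c,u,v,.016)[:2] for u,v in q[:,0]],np.float32)*1000
r=cv2.minAreaRect(P);b=cv2.boxPoints(r);print(r,np.degrees(0)); e=max([b[1]-b[0],b[2]-b[1]],key=np.linalg.norm); print(np.arctan2(e[1],e[0]))
# rib dark
d=np.zeros_like(g); d[210:265,135:165]=(g[210:265,135:165]<75); q=max(cv2.findContours(d,cv2.RETR_EXTERNAL,cv2.CHAIN_APPROX_NONE)[0],key=cv2.contourArea)
print(cv2.minAreaRect(q)); 
s=cam("scene"); crop(s,390,310,130,110,"pics/s11.png",6)
crop(c,120,190,70,100,"pics/t11.png",6)
```

```text
((448.37457275390625, 355.34930419921875), (51.45792007446289, 101.13074493408203), 10.936256408691406) 0.0
-1.3799224
((149.4834442138672, 238.09678649902344), (7.969148635864258, 36.04165267944336), 1.5911402702331543)
```

View pics/s11.png

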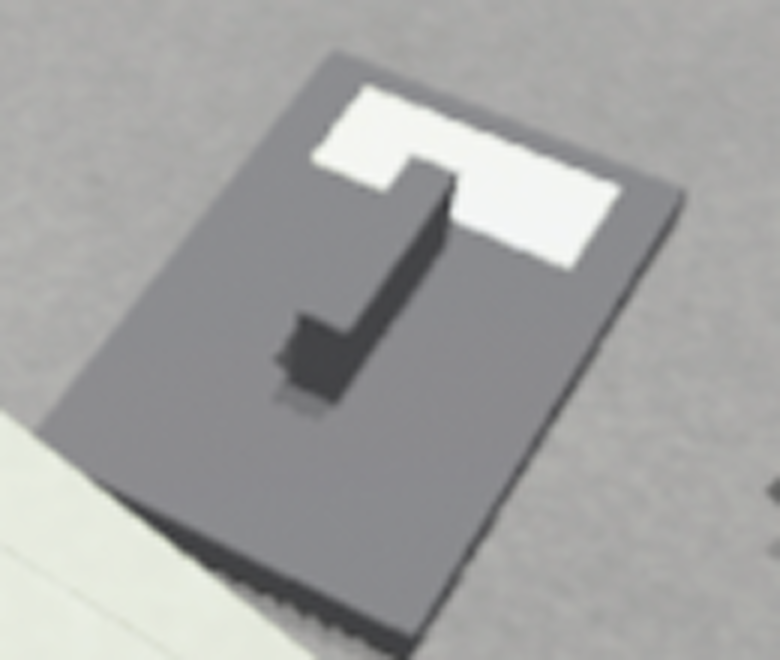

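View pics/t11.png

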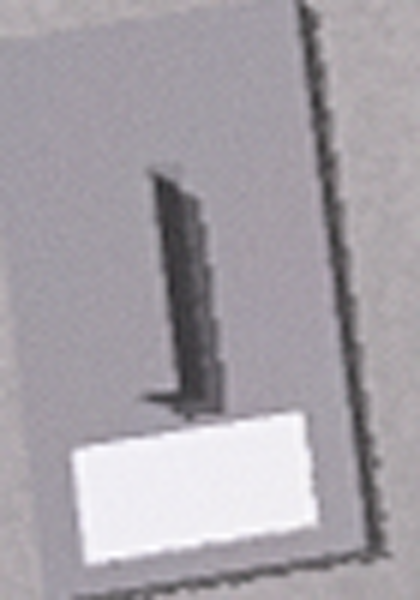

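Run:
```python
from h import *
s=cam("scene")
f=lambda u,v,z:np.round(onz(s,390+(u-2.5)/6,310+(v-2.5)/6,z)[:2]*1000,1)
P=[f(412,157,.051),f(455,182,.051),f(350,335,.051),f(302,316,.051)]
print(P,np.mean(P,0)); print(f(685,195,.016),f(412,636,.016),f(333,50,.016))
plan([.530,.367,.25],.193-np.pi/2)
```

```text
[array([485.7, 352.9]), array([485.8, 370.9]), array([574. , 388.3]), array([578.2, 371.9])] [530.925 371.   ]
[396.7 415.8] [637.2 460.8] [421.1 278. ]
t 24.13 pos [0.6104 0.0423 0.2886] yaw 1.424 w 0.086 F [ 1.  -0.5 -0.1] q [-0.4   0.31  0.32  1.52 -0.1   1.33  1.35]
shift [0.1271 0.3094 0.0384] turn [-0.001  0.001 -0.34 ]
```

arm_command:
  commands:
    - [100, [0.127, 0.311, 0.04], [0, 0, -0.34]]
    - [100, [0.127, 0.311, 0.04], [0, 0, -0.34]]
    - [100, [0.127, 0.311, 0.04], [0, 0, -0.34]]
    - [100, [0.127, 0.311, 0.04], [0, 0, -0.34]]
    - [100, [0.127, 0.311, 0.04], [0, 0, -0.34]]
    - [100, [0.127, 0.311, 0.04], [0, 0, -0.34]]
    - [100, [0.127, 0.311, 0.04], [0, 0, -0.34]]
    - [100, [0.127, 0.311, 0.04], [0, 0, -0.34]]
    - [100, [0.127, 0.311, 0.04], [0, 0, -0.34]]
    - [100, [0.127, 0.311, 0.04], [0, 0, -0.34]]

```text
time: 24.97
ee_pos: [0.5292, 0.3711, 0.2475]
eef_rot: [-0.098, 0.995, 0.0, -0.0]
ft_force: [0.9, -0.9, 0.2]
width: 0.087
```

Run:
```python
from h import *
plan([.5305,.369,.12],.193-np.pi/2)
```

```text
t 24.97 pos [0.5292 0.3711 0.2475] yaw 1.767 w 0.087 F [ 0.9 -0.9  0.2] q [-0.76  0.4   0.1   1.47 -0.04  1.28  1.11]
shift [-0.001  -0.0024  0.1275] turn [ 0.    -0.001  0.003]
```

arm_command:
  commands:
    - [100, [-0.001, -0.002, 0.025], [0, 0, 0.003]]
    - [100, [-0.001, -0.002, 0.05], [0, 0, 0.003]]
    - [100, [-0.001, -0.002, 0.08], [0, 0, 0.003]]
    - [100, [-0.001, -0.002, 0.11], [0, 0, 0.003]]
    - [100, [-0.001, -0.002, 0.13], [0, 0, 0.003]]
    - [100, [-0.001, -0.002, 0.145], [0, 0, 0.003]]
    - [100, [-0.001, -0.002, 0.153], [0, 0, 0.003]]
    - [100, [-0.001, -0.002, 0.154], [0, 0, 0.003]]
    - [100, [-0.001, -0.002, 0.154], [0, 0, 0.003]]
    - [100, [-0.001, -0.002, 0.154], [0, 0, 0.003]]

```text
time: 25.8
ee_pos: [0.5328, 0.3671, 0.0955]
eef_rot: [-0.094, 0.996, 0.0, 0.001]
ft_force: [-0.3, -1.1, 0.8]
width: 0.0871
```

arm_command:
  commands:
    - [60, [0, 0, 0], [0, 0, 0]]
    - [40, [0, 0, 0], [0, 0, 0]]
    - [20, [0, 0, 0], [0, 0, 0]]
    - [0, [0, 0, 0], [0, 0, 0]]
    - [0, [0, 0, 0], [0, 0, 0]]
    - [0, [0, 0, 0], [0, 0, 0]]
    - [0, [0, 0, 0], [0, 0, 0]]
    - [0, [0, 0, 0], [0, 0, 0]]
    - [0, [0, 0, 0], [0, 0, 0]]
    - [0, [0, 0, 0], [0, 0, 0]]
  squeeze: 40

```text
time: 26.63
ee_pos: [0.5316, 0.3674, 0.0939]
eef_rot: [-0.095, 0.995, 0.0, -0.0]
ft_force: [-0.3, -1.3, -0.5]
width: 0.0281
```

Run:
```python
from h import *
plan([.5305,.369,.27],.193-np.pi/2)
s=cam("scene"); crop(s,390,290,130,130,"pics/s12.png",5)
```

```text
t 26.63 pos [0.5316 0.3674 0.0939] yaw 1.761 w 0.0281 F [-0.3 -1.3 -0.5] q [-0.74  0.55  0.09  1.6  -0.06  1.    1.12]
shift [ 0.0008  0.0017 -0.1761] turn [ 0.    -0.    -0.003]
```

View pics/s12.png

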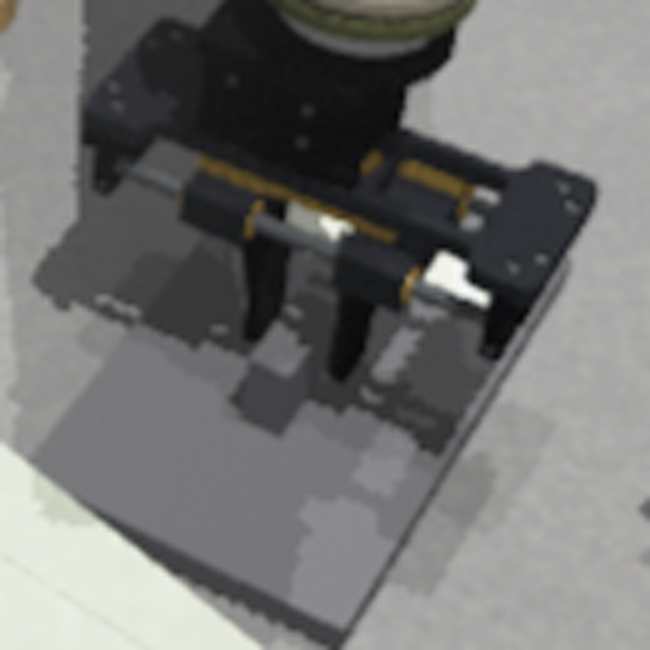

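Still closing (28 mm); the jaws straddle the rib. Finish the grip, then lift.

arm_command:
  commands:
    - [0, [0, 0, 0], [0, 0, 0]]
    - [0, [0, 0, 0], [0, 0, 0]]
    - [0, [0, 0, 0], [0, 0, 0]]
    - [0, [0, 0, 0], [0, 0, 0]]
    - [0, [0, 0, -0.003], [0, 0, 0]]
    - [0, [0, 0, -0.008], [0, 0, 0]]
    - [0, [0, 0, -0.015], [0, 0, 0]]
    - [0, [0, 0, -0.02], [0, 0, 0]]
    - [0, [0, 0, -0.02], [0, 0, 0]]
    - [0, [0, 0, -0.02], [0, 0, 0]]

```text
time: 27.52
ee_pos: [0.5319, 0.3676, 0.1146]
eef_rot: [-0.095, 0.995, 0.0, 0.0]
ft_force: [-0.1, -0.3, -3.2]
width: 0.0181
```

Run:
```python
from h import *
plan([.5305,.369,.27],.193-np.pi/2)
print(read_state()["torque"])
s=cam("scene"); crop(s,390,290,130,130,"pics/s13.png",5)
```

```text
t 27.52 pos [0.5319 0.3676 0.1146] yaw 1.761 w 0.0181 F [-0.1 -0.3 -3.2] q [-0.75  0.52  0.09  1.59 -0.05  1.03  1.12]
shift [ 0.001   0.0018 -0.1554] turn [ 0.001  0.001 -0.003]
[0.00314952 0.0229368  0.01566543]
```

View pics/s13.png

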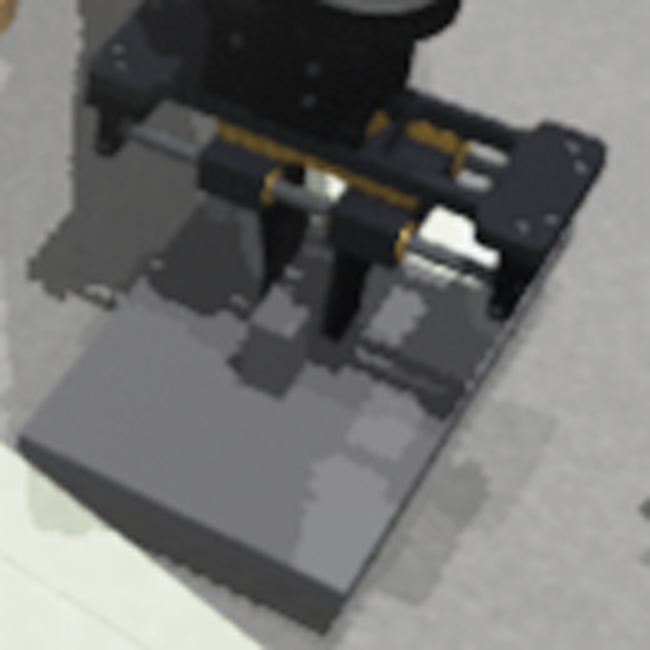

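arm_command:
  commands:
    - [0, [0, 0, -0.01], [0, 0, 0]]
    - [0, [0, 0, -0.03], [0, 0, 0]]
    - [0, [0, 0, -0.055], [0, 0, 0]]
    - [0, [0, 0, -0.08], [0, 0, 0]]
    - [0, [0, 0, -0.105], [0, 0, 0]]
    - [0, [0, 0, -0.13], [0, 0, 0]]
    - [0, [0, 0, -0.155], [0, 0, 0]]
    - [0, [0, 0, -0.175], [0, 0, 0]]
    - [0, [0, 0, -0.185], [0, 0, 0]]
    - [0, [0, 0, -0.185], [0, 0, 0]]

```text
time: 28.4
ee_pos: [0.5323, 0.3678, 0.3018]
eef_rot: [-0.095, 0.995, 0.001, 0.002]
ft_force: [0.5, 0.2, -3.9]
width: 0.0177
```

Run:
```python
from h import *
plan([.6016,-.015,.30],-.147)
```

```text
t 28.4 pos [0.5323 0.3678 0.3018] yaw 1.761 w 0.0177 F [ 0.5  0.2 -3.9] q [-0.76  0.37  0.11  1.39 -0.04  1.38  1.11]
shift [ 0.0043 -0.389   0.001 ] turn [-1.000e-03  4.000e-03 -1.234e+00]
```

arm_command:
  commands:
    - [0, [0, -0.008, 0], [0, 0, 0.04]]
    - [0, [0, -0.025, 0], [0, 0, 0.12]]
    - [0, [0, -0.045, 0], [0, 0, 0.22]]
    - [0, [0, -0.065, 0], [0, 0, 0.32]]
    - [0, [0.001, -0.085, 0], [0, 0, 0.42]]
    - [0, [0.001, -0.105, 0], [0, 0, 0.52]]
    - [0, [0.001, -0.125, 0], [0, 0, 0.62]]
    - [0, [0.002, -0.145, 0], [0, 0, 0.72]]
    - [0, [0.002, -0.165, 0], [0, 0, 0.82]]
    - [0, [0.002, -0.185, 0], [0, 0, 0.92]]

```text
time: 29.23
ee_pos: [0.5642, 0.1842, 0.2972]
eef_rot: [0.359, 0.933, -0.001, -0.001]
ft_force: [0.3, -0.3, -3.7]
width: 0.0179
```

Run:
```python
from h import *
plan([.6016,-.015,.30],-.147)
```

```text
t 29.23 pos [0.5642 0.1842 0.2972] yaw 0.836 w 0.0179 F [ 0.3 -0.3 -3.7] q [-0.65  0.26  0.32  1.56 -0.08  1.34  0.51]
shift [-0.1613 -0.1227 -0.0027] turn [-0.003  0.     0.983]
```

arm_command:
  commands:
    - [0, [-0.016, -0.013, 0], [0, 0, 0.1]]
    - [0, [-0.033, -0.025, 0], [0, 0, 0.2]]
    - [0, [-0.049, -0.037, 0], [0, 0, 0.3]]
    - [0, [-0.066, -0.05, 0], [0, 0, 0.4]]
    - [0, [-0.082, -0.062, 0], [0, 0, 0.5]]
    - [0, [-0.098, -0.075, 0], [0, 0, 0.6]]
    - [0, [-0.115, -0.087, 0], [0, 0, 0.7]]
    - [0, [-0.131, -0.1, 0], [0, 0, 0.8]]
    - [0, [-0.148, -0.112, 0], [0, 0, 0.9]]
    - [0, [-0.161, -0.123, 0], [0, 0, 0.98]]

```text
time: 30.07
ee_pos: [0.6023, -0.0153, 0.2973]
eef_rot: [0.757, 0.654, -0.001, -0.0]
ft_force: [0.2, 0.2, -4.2]
width: 0.0176
```

arm_command:
  commands:
    - [0, [0, 0, 0.005], [0, 0, 0]]
    - [0, [0, 0, 0.015], [0, 0, 0]]
    - [0, [0, 0, 0.03], [0, 0, 0]]
    - [0, [0, 0, 0.045], [0, 0, 0]]
    - [0, [0, 0, 0.055], [0, 0, 0]]
    - [0, [0, 0, 0.06], [0, 0, 0]]
    - [0, [0, 0, 0.06], [0, 0, 0]]
    - [0, [0, 0, 0.06], [0, 0, 0]]
    - [0, [0, 0, 0.06], [0, 0, 0]]
    - [0, [0, 0, 0.06], [0, 0, 0]]

```text
time: 30.9
ee_pos: [0.603, -0.0136, 0.2397]
eef_rot: [0.754, 0.656, 0.001, 0.0]
ft_force: [-0.5, -0.1, -4.0]
width: 0.0176
```

Run:
```python
from h import *
plan([.6016,-.015,.22],-.147)
s=cam("scene"); crop(s,220,150,160,190,"pics/s14.png",4)
s=cam("top"); crop(s,200,140,200,130,"pics/t14.png",4)
```

```text
t 30.9 pos [ 0.603  -0.0136  0.2397] yaw -0.139 w 0.0176 F [-0.5 -0.1 -4. ] q [-0.48  0.34  0.54  1.62 -0.18  1.23 -0.05]
shift [-0.0016 -0.0012  0.0197] turn [ 0.001 -0.     0.008]
```

View pics/s14.png

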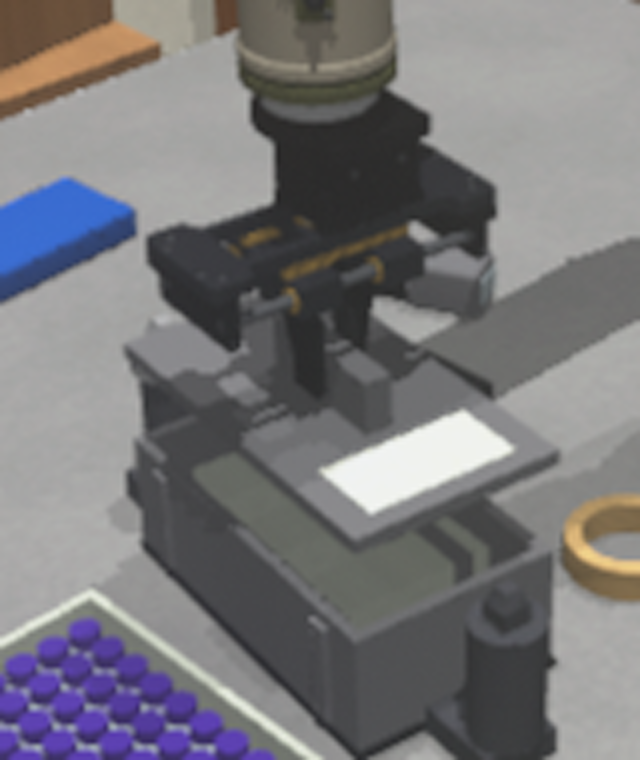

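View pics/t14.png

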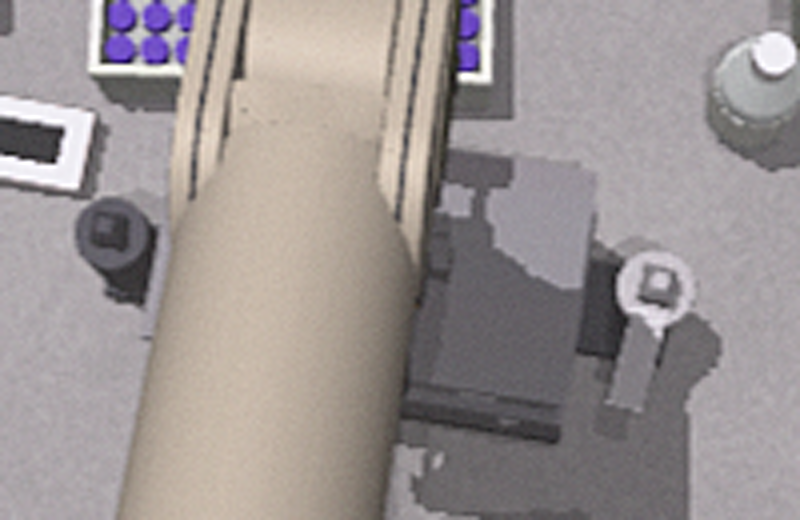

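Run:
```python
from h import *
s=cam("scene"); st,p,r=tool()
ex=np.array([np.cos(-.147),np.sin(-.147)]);ey=np.array([-ex[1],ex[0]])
f=lambda u,v,z:onz(s,220+(u-1.5)/4,150+(v-1.5)/4,z)[:2]
for (u,v),loc in (((560,455),(-70,124)),((358,533),(70,124))):
    q=f(u,v,.162); d=(q-p[:2])*1000; print("lid",d@ex,d@ey,loc)
for (u,v),loc in (((553,543),(-70,124)),((363,640),(70,124)),((138,443),(70,-124))):
    q=f(u,v,.088); d=(q-p[:2])*1000; print("case",d@ex,d@ey,loc)
```

```text
lid -68.22278875435588 129.5665964012198 (-70, 124)
lid 63.23522410849897 122.06799823496625 (70, 124)
case -76.51189252580481 115.5900140066286 (-70, 124)
case 62.473178581179326 122.22991480585706 (70, 124)
case 68.38188306205456 -119.60208355457512 (70, -124)
```

Run:
```python
from h import *
s=cam("scene"); crop(s,300,240,65,80,"pics/s15.png",9)
crop(s,245,240,40,60,"pics/s15b.png",10)
```

```text
(no output)
```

View pics/s15.png

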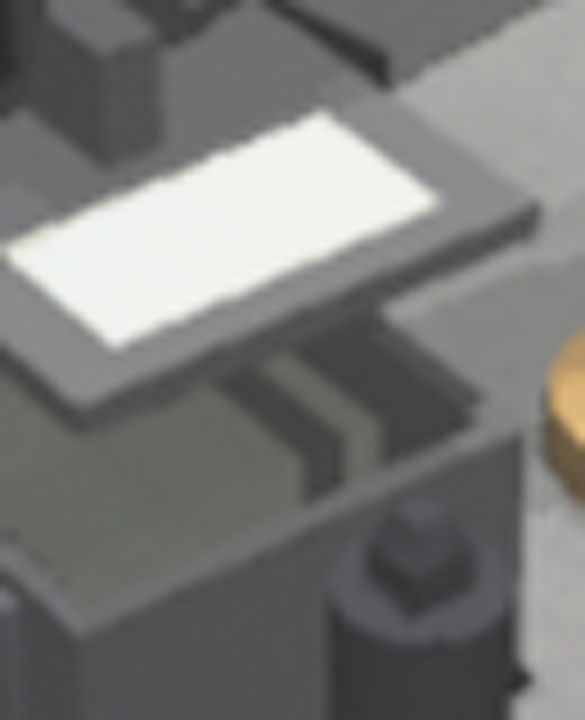

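View pics/s15b.png

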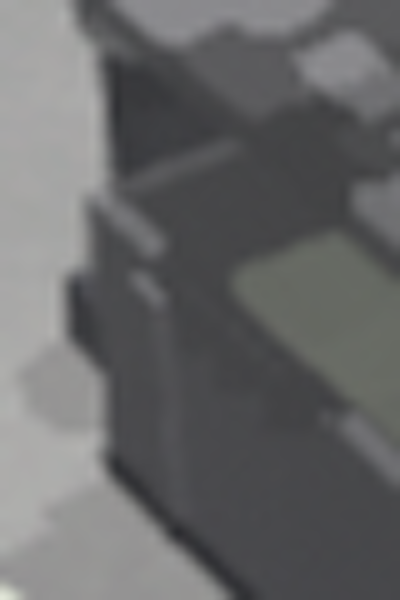

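Run:
```python
from h import *
s=cam("scene"); st,p,r=tool()
ex=np.array([np.cos(-.147),np.sin(-.147)]);ey=np.array([-ex[1],ex[0]])
o=np.array([.6016,-.015])
f=lambda u,v,z:onz(s,300+(u-4)/9,240+(v-4)/9,z)[:2]
for (u,v),loc in (((542,205),(-70,124)),((80,408),(70,124))):
    d=(f(u,v,p[2]-.094+.016)-o)*1000; print("lid",d@ex,d@ey,loc)
for (u,v),loc in (((522,430),(-70,124)),((80,632),(70,124))):
    d=(f(u,v,.088)-o)*1000; print("case",d@ex,d@ey,loc)
d=(onz(s,245+(95-4.5)/10,240+(192-4.5)/10,.088)[:2]-o)*1000; print("case",d@ex,d@ey,(70,-124))
print((p[:2]-o)@ex,(p[:2]-o)@ey,p)
```

```text
lid -70.7528550353862 127.2437718442818 (-70, 124)
lid 68.8286984671516 127.68463596265701 (70, 124)
case -70.21050003894165 122.52126073234702 (-70, 124)
case 67.23519753395232 121.67219297592595 (70, 124)
case 66.00616304073061 -124.51859349973553 (70, -124)
0.0009312129397430244 0.0015222564975201159 [ 0.60274414 -0.01363056  0.23919441]
```

arm_command:
  commands:
    - [0, [-0.002, -0.001, 0.005], [0, 0, 0.006]]
    - [0, [-0.004, -0.001, 0.015], [0, 0, 0.006]]
    - [0, [-0.004, -0.001, 0.025], [0, 0, 0.006]]
    - [0, [-0.004, -0.001, 0.035], [0, 0, 0.006]]
    - [0, [-0.004, -0.001, 0.042], [0, 0, 0.006]]
    - [0, [-0.004, -0.001, 0.047], [0, 0, 0.006]]
    - [0, [-0.004, -0.001, 0.05], [0, 0, 0.006]]
    - [0, [-0.004, -0.001, 0.05], [0, 0, 0.006]]
    - [0, [-0.004, -0.001, 0.05], [0, 0, 0.006]]
    - [0, [-0.004, -0.001, 0.05], [0, 0, 0.006]]

```text
time: 31.98
ee_pos: [0.6014, -0.0174, 0.1894]
eef_rot: [0.756, 0.654, 0.0, 0.0]
ft_force: [0.4, -0.1, -4.5]
width: 0.0174
```

Run:
```python
from h import *
plan([.6016,-.015,.176],-.147)
s=cam("scene"); crop(s,230,190,140,150,"pics/s16.png",5)
```

```text
t 31.98 pos [ 0.6014 -0.0174  0.1894] yaw -0.145 w 0.0174 F [ 0.4 -0.1 -4.5] q [-0.47  0.39  0.53  1.68 -0.21  1.13 -0.03]
shift [ 0.0024 -0.0002  0.0134] turn [ 0.001 -0.     0.002]
```

View pics/s16.png

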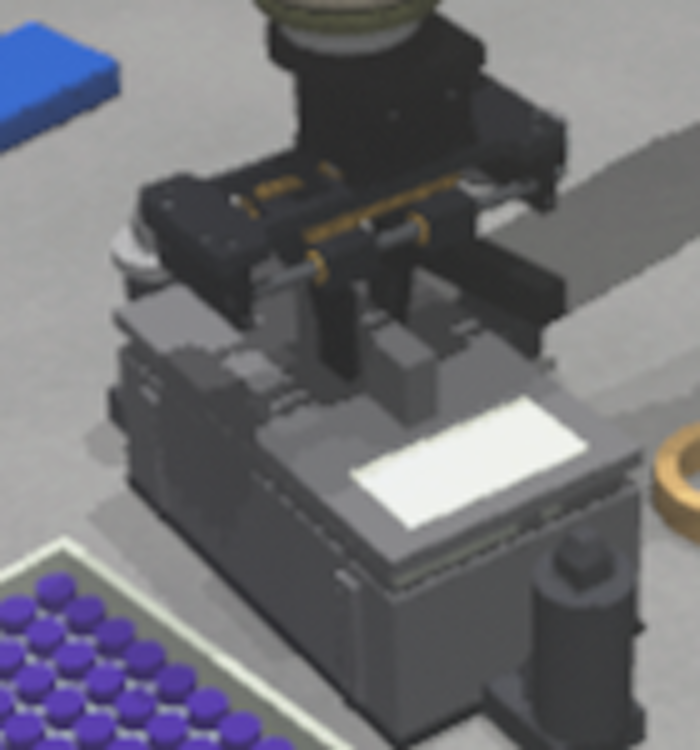

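arm_command:
  commands:
    - [0, [0, 0, 0.002], [0, 0, 0.002]]
    - [0, [0, 0, 0.004], [0, 0, 0.002]]
    - [0, [0, 0, 0.006], [0, 0, 0.002]]
    - [0, [0, 0, 0.008], [0, 0, 0.002]]
    - [0, [0, 0, 0.01], [0, 0, 0.002]]
    - [0, [0, 0, 0.011], [0, 0, 0.002]]
    - [0, [0, 0, 0.012], [0, 0, 0.002]]
    - [0, [0, 0, 0.013], [0, 0, 0.002]]
    - [0, [0, 0, 0.0135], [0, 0, 0.002]]
    - [0, [0, 0, 0.0135], [0, 0, 0.002]]

```text
time: 32.87
ee_pos: [0.6011, -0.0175, 0.1759]
eef_rot: [0.757, 0.653, 0.0, -0.0]
ft_force: [-3.3, 1.3, 4.2]
width: 0.0177
```

Run:
```python
from h import *
plan([.6016,-.015,.176],-.147)
s=cam("scene"); crop(s,230,190,140,150,"pics/s17.png",5)
```

```text
t 32.87 pos [ 0.6011 -0.0175  0.1759] yaw -0.147 w 0.0177 F [-3.3  1.3  4.2] q [-0.46  0.4   0.52  1.69 -0.22  1.11 -0.03]
shift [ 0.0025  0.0001 -0.0001] turn [ 0. -0. -0.]
```

View pics/s17.png

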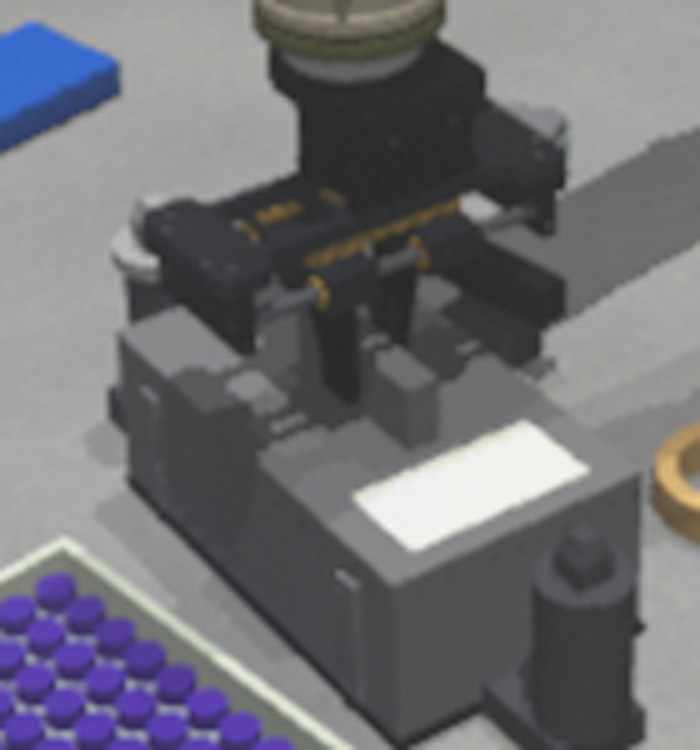

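arm_command:
  commands:
    - [20, [0, 0, 0], [0, 0, 0]]
    - [40, [0, 0, 0], [0, 0, 0]]
    - [50, [0, 0, 0], [0, 0, 0]]
    - [50, [0, 0, 0], [0, 0, 0]]
    - [50, [0, 0, 0], [0, 0, 0]]
    - [50, [0, 0, -0.005], [0, 0, 0]]
    - [50, [0, 0, -0.02], [0, 0, 0]]
    - [50, [0, 0, -0.045], [0, 0, 0]]
    - [50, [0, 0, -0.075], [0, 0, 0]]
    - [50, [0, 0, -0.11], [0, 0, 0]]

```text
time: 33.75
ee_pos: [0.6005, -0.0175, 0.2859]
eef_rot: [0.757, 0.653, -0.001, -0.0]
ft_force: [1.0, 0.4, 0.1]
width: 0.0434
```

arm_command:
  commands:
    - [80, [0.06, 0, -0.11], [0, 0, 0]]
    - [80, [0.12, 0, -0.11], [0, 0, 0]]
    - [80, [0.18, 0, -0.11], [0, 0, 0]]
    - [80, [0.22, 0, -0.11], [0, 0, 0]]
    - [80, [0.26, 0, -0.11], [0, 0, 0]]
    - [80, [0.26, 0, -0.11], [0, 0, 0]]
    - [80, [0.26, 0, -0.11], [0, 0, 0]]
    - [80, [0.26, 0, -0.11], [0, 0, 0]]
    - [80, [0.26, 0, -0.11], [0, 0, 0]]
    - [80, [0.26, 0, -0.11], [0, 0, 0]]

```text
time: 34.58
ee_pos: [0.6393, 0.2397, 0.3954]
eef_rot: [0.757, 0.653, -0.0, 0.0]
ft_force: [0.1, -0.2, -0.4]
width: 0.0697
```

Run:
```python
from h import *
plan([.438,-.1025,.25],.074)
s=cam("scene"); crop(s,230,190,140,150,"pics/s18.png",5)
s=cam("top"); crop(s,200,160,200,150,"pics/t18.png",4)
```

```text
t 34.58 pos [0.6393 0.2397 0.3954] yaw -0.147 w 0.0697 F [ 0.1 -0.2 -0.4] q [-0.72  0.46  0.46  1.12 -0.2   1.6  -0.45]
shift [-0.3678 -0.1491  0.1456] turn [ 0.     0.001 -0.221]
```

View pics/s18.png

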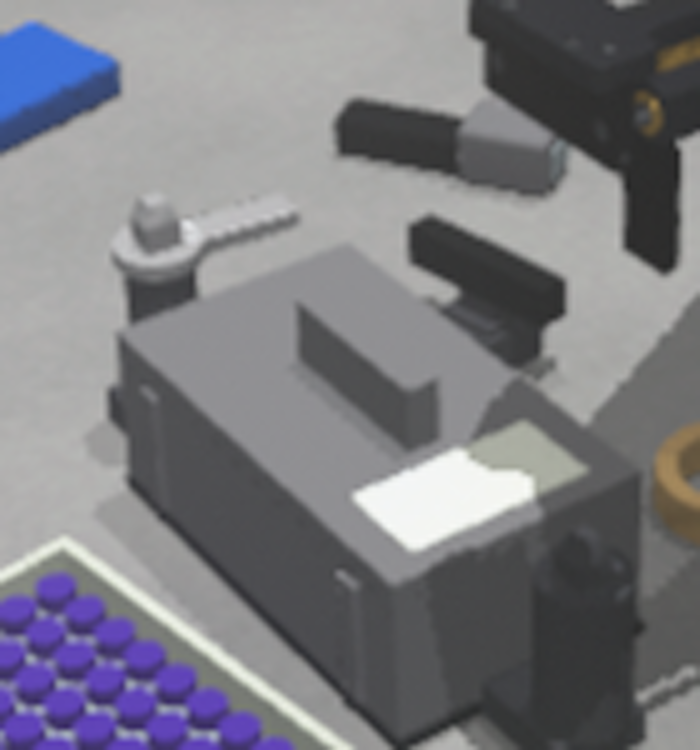

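View pics/t18.png

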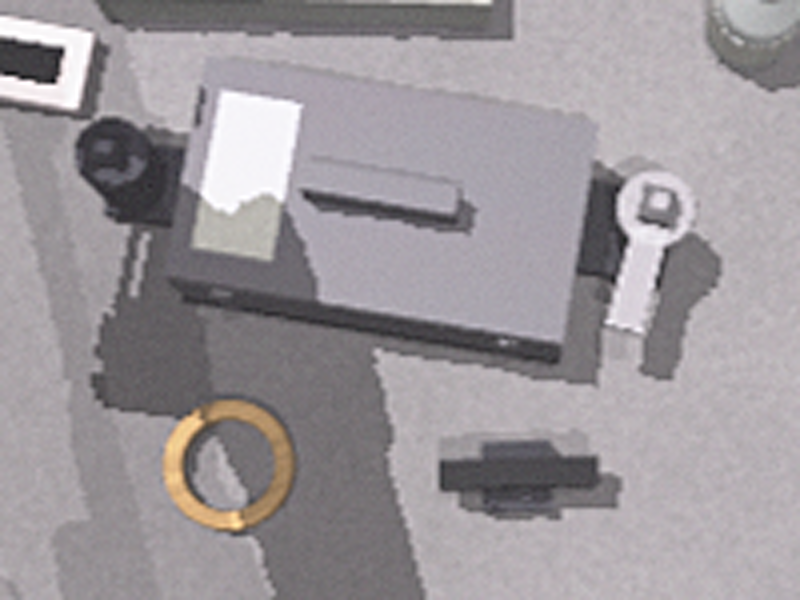

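Run:
```python
from h import *
s=cam("scene"); t=cam("top")
a=cv2.resize(s["pixels"][225:265,245:295,::-1],None,fx=8,fy=8,interpolation=cv2.INTER_CUBIC)
b=cv2.resize(t["pixels"][195:245,345:385,::-1],None,fx=8,fy=8,interpolation=cv2.INTER_CUBIC)
im=np.zeros((400,720,3),np.uint8); im[:320,:400]=a; im[:400,400:]=b; cv2.imwrite("pics/m1.png",im)
a=cv2.resize(s["pixels"][230:270,305:350,::-1],None,fx=8,fy=8,interpolation=cv2.INTER_CUBIC)
b=cv2.resize(t["pixels"][260:295,305:355,::-1],None,fx=8,fy=8,interpolation=cv2.INTER_CUBIC)
im=np.zeros((320,760,3),np.uint8); im[:,:360]=a; im[:280,360:]=b; cv2.imwrite("pics/m2.png",im)
```

```text
(no output)
```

View pics/m1.png

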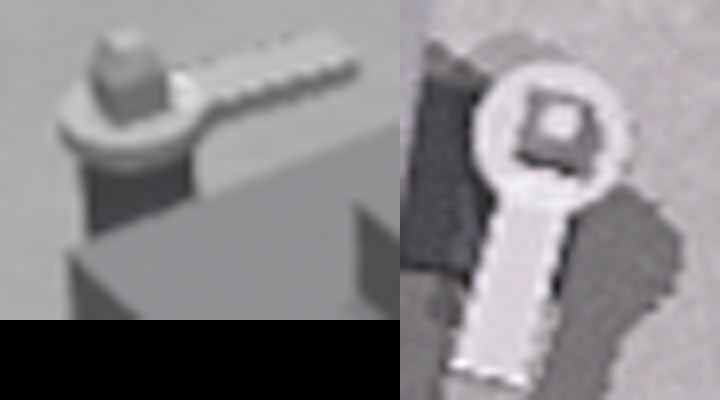

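View pics/m2.png

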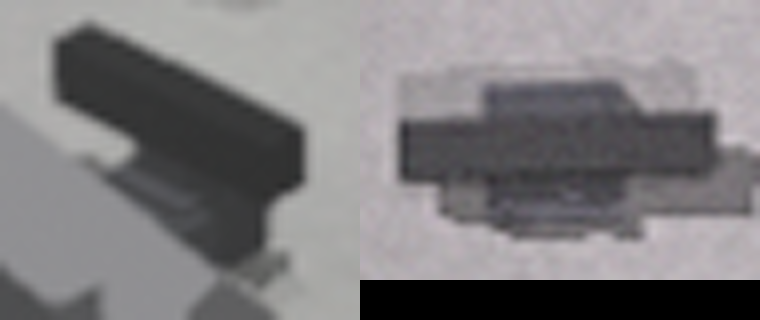

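Run:
```python
from h import *
s=cam("scene"); t=cam("top")
T=lambda u,v:(345+(u-400-3.5)/8,195+(v-3.5)/8)
S=lambda u,v:(245+(u-3.5)/8,225+(v-3.5)/8)
print("disc top",onz(t,*T(551,136),.111),"scene",onz(s,*S(133,115),.111))
print("tip top",onz(t,*T(562,121),.136),"scene",onz(s,*S(127,38),.136))
print("tri disc",tri(t,T(551,136),s,S(133,115)),"tip",tri(t,T(562,121),s,S(127,38)))
a=onz(t,*T(551,136),.111)-onz(t,*T(488,374),.111); print("arm yaw",np.arctan2(a[1],a[0]),np.linalg.norm(a))
l=onz(t,*T(498,215),.111)-onz(t,*T(455,365),.111); r=onz(t,*T(567,225),.111)-onz(t,*T(525,385),.111)
print(np.arctan2(l[1],l[0]),np.arctan2(r[1],r[0]))
K=lambda u,v:(305+(u-360-3.5)/8,260+(v-3.5)/8)
k=[onz(t,*K(u,v),.068)[:2] for u,v in ((399,121),(714,114),(714,172),(399,180))]
print("key",np.mean(k,0),np.round(k,4)); d=(k[1]+k[2]-k[0]-k[3])/2;print(np.arctan2(d[1],d[0]),np.linalg.norm(d))
Q=lambda u,v:(305+(u-3.5)/8,230+(v-3.5)/8)
k=[onz(s,*Q(u,v),.068)[:2] for u,v in ((55,42),(90,22),(303,130),(270,152))]
print("key scene",np.mean(k,0),np.round(k,4)); d=(k[2]+k[3]-k[0]-k[1])/2;print(np.arctan2(d[1],d[0]),np.linalg.norm(d))
plan([.438,-.1025,.25],.074)
```

```text
disc top [ 0.59913732 -0.18172094  0.111     ] scene [ 0.59887503 -0.17883927  0.111     ]
tip top [ 0.5989281  -0.18269616  0.136     ] scene [ 0.59458095 -0.18429331  0.136     ]
tri disc (array([ 0.59852779, -0.18108418,  0.11002408]), np.float64(0.0021130088115890694)) tip (array([ 0.59763632, -0.18175085,  0.13859796]), np.float64(0.0020557248498784594))
arm yaw -0.24234535806479385 0.07573663466302576
-0.26138872481380154 -0.2415757320088585
key [ 0.43819156 -0.10247719] [[ 0.445  -0.0535]
 [ 0.4495 -0.1511]
 [ 0.4315 -0.1514]
 [ 0.4267 -0.0539]]
-1.5232279483263522 0.09766765365196775
key scene [ 0.43673642 -0.10247638] [[ 0.4471 -0.1524]
 [ 0.4295 -0.1533]
 [ 0.4265 -0.0529]
 [ 0.4438 -0.0513]]
1.6021463372669347 0.10081618902956922
t 34.88 pos [0.6393 0.2386 0.3957] yaw -0.149 w 0.0696 F [-0.3 -0.4  0.5] q [-0.72  0.46  0.46  1.12 -0.2   1.6  -0.45]
shift [-0.3672 -0.1486  0.1456] turn [ 0.    -0.    -0.223]
```

arm_command:
  commands:
    - [85, [-0.367, -0.149, 0.13], [0, 0, -0.19]]
    - [85, [-0.367, -0.149, 0.13], [0, 0, -0.19]]
    - [85, [-0.367, -0.149, 0.13], [0, 0, -0.19]]
    - [85, [-0.367, -0.149, 0.13], [0, 0, -0.19]]
    - [85, [-0.367, -0.149, 0.13], [0, 0, -0.19]]
    - [85, [-0.367, -0.149, 0.13], [0, 0, -0.19]]
    - [85, [-0.367, -0.149, 0.13], [0, 0, -0.19]]
    - [85, [-0.367, -0.149, 0.13], [0, 0, -0.19]]
    - [85, [-0.367, -0.149, 0.13], [0, 0, -0.19]]
    - [85, [-0.367, -0.149, 0.13], [0, 0, -0.19]]

```text
time: 35.72
ee_pos: [0.4366, -0.103, 0.265]
eef_rot: [0.692, 0.722, 0.001, -0.0]
ft_force: [-0.1, -0.0, 0.0]
width: 0.0739
```

Run:
```python
from h import *
plan([.4376,-.1025,.20],.04)
```

```text
t 35.72 pos [ 0.4366 -0.103   0.265 ] yaw 0.042 w 0.0739 F [-0.1 -0.   0. ] q [-0.5  -0.09  0.61  1.97  0.05  1.24  0.13]
shift [0.0004 0.001  0.065 ] turn [ 0.001 -0.001  0.002]
```

arm_command:
  commands:
    - [85, [0, 0.001, 0.02], [0, 0, 0.002]]
    - [85, [0, 0.001, 0.045], [0, 0, 0.002]]
    - [85, [0, 0.001, 0.07], [0, 0, 0.002]]
    - [85, [0, 0.001, 0.095], [0, 0, 0.002]]
    - [85, [0, 0.001, 0.115], [0, 0, 0.002]]
    - [85, [0, 0.001, 0.13], [0, 0, 0.002]]
    - [85, [0, 0.001, 0.14], [0, 0, 0.002]]
    - [85, [0, 0.001, 0.147], [0, 0, 0.002]]
    - [85, [0, 0.001, 0.148], [0, 0, 0.002]]
    - [85, [0, 0.001, 0.148], [0, 0, 0.002]]

```text
time: 36.55
ee_pos: [0.4393, -0.1014, 0.1178]
eef_rot: [0.693, 0.721, 0.0, 0.0]
ft_force: [0.2, 0.4, 0.6]
width: 0.0742
```

Run:
```python
from h import *
plan([.4376,-.1025,.116],.04)
s=cam("scene"); crop(s,290,190,90,100,"pics/s19.png",6)
```

```text
t 36.55 pos [ 0.4393 -0.1014  0.1178] yaw 0.041 w 0.0742 F [0.2 0.4 0.6] q [-0.47  0.15  0.64  2.12 -0.11  0.9   0.27]
shift [-0.0011 -0.0017  0.0018] turn [ 0.    -0.     0.001]
```

View pics/s19.png

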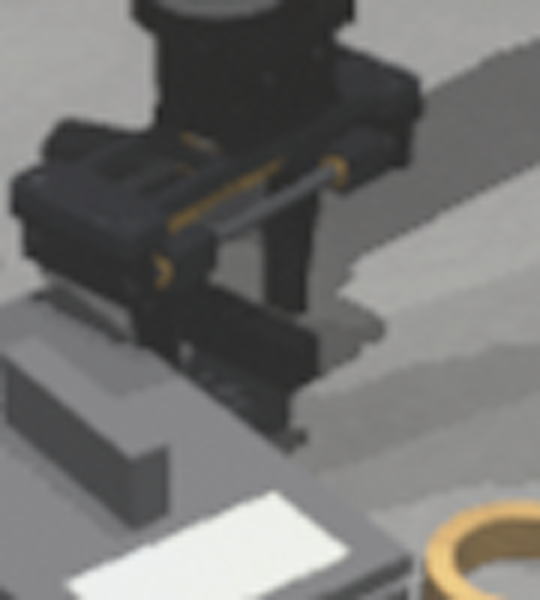

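Jaws straddle the bar. Close.

arm_command:
  commands:
    - [60, [-0.001, -0.002, 0.001], [0, 0, 0]]
    - [40, [-0.001, -0.002, 0.001], [0, 0, 0]]
    - [20, [-0.001, -0.002, 0.001], [0, 0, 0]]
    - [0, [-0.001, -0.002, 0.001], [0, 0, 0]]
    - [0, [-0.001, -0.002, 0.001], [0, 0, 0]]
    - [0, [-0.001, -0.002, 0.001], [0, 0, 0]]
    - [0, [-0.001, -0.002, 0.001], [0, 0, 0]]
    - [0, [-0.001, -0.002, 0.001], [0, 0, 0]]
    - [0, [-0.001, -0.002, 0.001], [0, 0, 0]]
    - [0, [-0.001, -0.002, 0.001], [0, 0, 0]]
  squeeze: 45

```text
time: 37.43
ee_pos: [0.4371, -0.1023, 0.1164]
eef_rot: [0.692, 0.721, -0.0, -0.0]
ft_force: [0.0, -0.3, -1.9]
width: 0.0179
```

arm_command:
  commands:
    - [0, [0, 0, 0], [0, 0, 0]]
    - [0, [0, 0, 0], [0, 0, 0]]
    - [0, [0, 0, 0], [0, 0, 0]]
    - [0, [0, 0, 0], [0, 0, 0]]
    - [0, [0, 0, -0.002], [0, 0, 0]]
    - [0, [0, 0, -0.008], [0, 0, 0]]
    - [0, [0, 0, -0.015], [0, 0, 0]]
    - [0, [0, 0, -0.02], [0, 0, 0]]
    - [0, [0, 0, -0.02], [0, 0, 0]]
    - [0, [0, 0, -0.02], [0, 0, 0]]

```text
time: 38.27
ee_pos: [0.4375, -0.1022, 0.137]
eef_rot: [0.692, 0.722, 0.001, 0.0]
ft_force: [0.2, 0.5, -1.4]
width: 0.0177
```

Run:
```python
from h import *
plan([.4376,-.1025,.30],.04)
```

```text
t 38.27 pos [ 0.4375 -0.1022  0.137 ] yaw 0.041 w 0.0177 F [ 0.2  0.5 -1.4] q [-0.48  0.11  0.64  2.11 -0.08  0.94  0.25]
shift [-0.0002  0.0003 -0.163 ] turn [ 0.001 -0.     0.001]
```

arm_command:
  commands:
    - [0, [0, 0, -0.015], [0, 0, 0]]
    - [0, [0, 0, -0.04], [0, 0, 0]]
    - [0, [0, 0, -0.065], [0, 0, 0]]
    - [0, [0, 0, -0.09], [0, 0, 0]]
    - [0, [0, 0, -0.115], [0, 0, 0]]
    - [0, [0, 0, -0.14], [0, 0, 0]]
    - [0, [0, 0, -0.155], [0, 0, 0]]
    - [0, [0, 0, -0.163], [0, 0, 0]]
    - [0, [0, 0, -0.163], [0, 0, 0]]
    - [0, [0, 0, -0.163], [0, 0, 0]]

```text
time: 39.1
ee_pos: [0.437, -0.1022, 0.2987]
eef_rot: [0.692, 0.721, -0.0, -0.0]
ft_force: [0.2, -0.2, -1.9]
width: 0.0175
```

Run:
```python
from h import *
plan([.598,-.182,.28],-.245)
```

```text
t 39.1 pos [ 0.437  -0.1022  0.2987] yaw 0.041 w 0.0175 F [ 0.2 -0.2 -1.9] q [-0.52 -0.12  0.61  1.92  0.07  1.32  0.11]
shift [-0.0863  0.1576  0.0186] turn [-0.001 -0.     0.286]
```

arm_command:
  commands:
    - [0, [-0.01, 0.018, 0], [0, 0, 0.03]]
    - [0, [-0.023, 0.042, 0], [0, 0, 0.08]]
    - [0, [-0.036, 0.066, 0], [0, 0, 0.12]]
    - [0, [-0.05, 0.092, 0], [0, 0, 0.17]]
    - [0, [-0.063, 0.116, 0], [0, 0, 0.21]]
    - [0, [-0.076, 0.14, 0.01], [0, 0, 0.25]]
    - [0, [-0.086, 0.1575, 0.015], [0, 0, 0.286]]
    - [0, [-0.086, 0.1575, 0.02], [0, 0, 0.286]]
    - [0, [-0.086, 0.1575, 0.02], [0, 0, 0.286]]
    - [0, [-0.086, 0.1575, 0.02], [0, 0, 0.286]]

```text
time: 39.93
ee_pos: [0.5972, -0.1818, 0.278]
eef_rot: [0.788, 0.615, -0.001, -0.001]
ft_force: [-0.2, -0.4, -1.7]
width: 0.0179
```

arm_command:
  commands:
    - [0, [0, 0, 0], [0, 0, 0]]
    - [0, [0, 0, 0], [0, 0, 0]]
    - [0, [0, 0, 0], [0, 0, 0]]
    - [0, [0, 0, 0], [0, 0, 0]]
    - [0, [0, 0, 0], [0, 0, 0]]
    - [0, [0, 0, 0], [0, 0, 0]]
    - [0, [0, 0, 0], [0, 0, 0]]
    - [0, [0, 0, 0], [0, 0, 0]]
    - [0, [0, 0, 0], [0, 0, 0]]
    - [0, [0, 0, 0], [0, 0, 0]]

```text
time: 40.77
ee_pos: [0.5981, -0.1818, 0.2795]
eef_rot: [0.788, 0.615, 0.0, -0.0]
ft_force: [-0.2, 0.4, -1.2]
width: 0.018
```

Run:
```python
from h import *
plan([.598,-.182,.258],-.245)
s=cam("scene"); crop(s,225,150,100,110,"pics/s20.png",6)
c=cam("top"); crop(c,310,160,100,90,"pics/t20.png",6)
```

```text
t 40.77 pos [ 0.5981 -0.1818  0.2795] yaw -0.245 w 0.018 F [-0.2  0.4 -1.2] q [-0.33  0.4   0.73  1.51 -0.27  1.33  0.18]
shift [-0.0002 -0.      0.0215] turn [-0. -0. -0.]
```

View pics/s20.png

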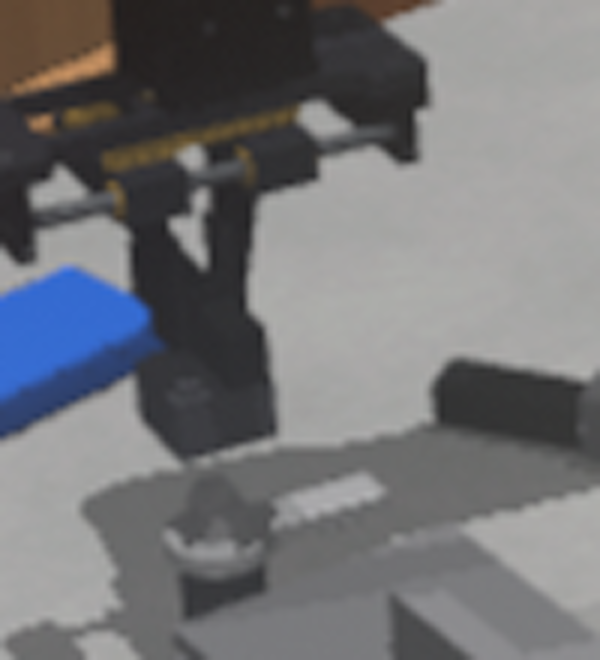

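View pics/t20.png

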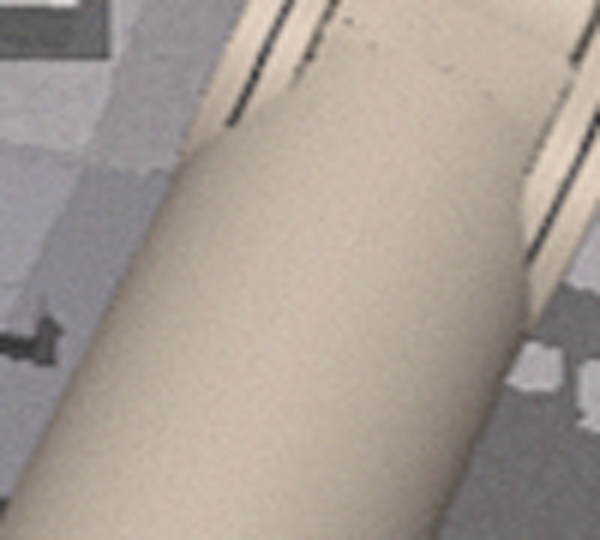

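Run:
```python
from h import *
s=cam("scene"); st,p,r=tool()
print("cam",s["C"])
x=np.array([np.cos(-.245),np.sin(-.245),0]);y=np.array([-x[1],x[0],0]); c=p-[0,0,.1164]
for a,b in((1,1),(1,-1),(-1,-1),(-1,1)):
    q=proj(s,c+.02225*(a*x+b*y)); print(a,b,(q-[225,150])*6+2.5, (proj(s,c+.02225*(a*x+b*y)+[0,0,.028])-[225,150])*6+2.5)
print("tip",(proj(s,[.598,-.182,.136])-[225,150])*6+2.5,"seat",(proj(s,[.598,-.182,.111])-[225,150])*6+2.5)
```

```text
cam [1.28668574 0.77933292 0.84930402]
1 1 [180.40200788 466.3235407 ] [174.74743218 408.01233963]
1 -1 [138.18347778 420.11371626] [132.19004294 362.70092231]
-1 -1 [233.29370897 393.00848763] [228.43712824 336.03178444]
-1 1 [277.27863543 437.9563526 ] [272.80462003 380.08941044]
tip [212.18057724 483.2901053 ] seat [216.6661861  532.59696287]
```

Run:
```python
from h import *
s=cam("scene"); crop(s,240,205,36,48,"pics/s21.png",12)
```

```text
(no output)
```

View pics/s21.png

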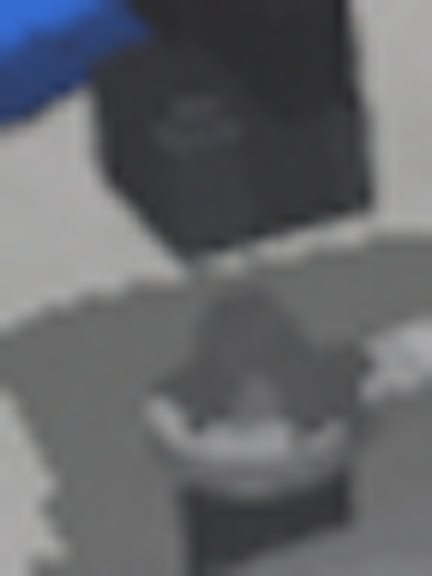

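arm_command:
  commands:
    - [0, [-0.0005, 0.0005, 0.005], [0, 0, 0]]
    - [0, [-0.0005, 0.0005, 0.011], [0, 0, 0]]
    - [0, [-0.0005, 0.0005, 0.017], [0, 0, 0]]
    - [0, [-0.0005, 0.0005, 0.022], [0, 0, 0]]
    - [0, [-0.0005, 0.0005, 0.026], [0, 0, 0]]
    - [0, [-0.0005, 0.0005, 0.03], [0, 0, 0]]
    - [0, [-0.0005, 0.0005, 0.033], [0, 0, 0]]
    - [0, [-0.0005, 0.0005, 0.036], [0, 0, 0]]
    - [0, [-0.0005, 0.0005, 0.036], [0, 0, 0]]
    - [0, [-0.0005, 0.0005, 0.036], [0, 0, 0]]

```text
time: 41.8
ee_pos: [0.5985, -0.1824, 0.2435]
eef_rot: [0.788, 0.615, 0.0, -0.0]
ft_force: [-0.8, 0.9, -1.3]
width: 0.0174
```

Run:
```python
from h import *
plan([.598,-.182,.2274],-.245);print(read_state()["torque"])
s=cam("scene"); crop(s,235,190,50,60,"pics/s22.png",10)
```

```text
t 41.8 pos [ 0.5985 -0.1824  0.2435] yaw -0.245 w 0.0174 F [-0.8  0.9 -1.3] q [-0.32  0.43  0.72  1.56 -0.29  1.27  0.19]
shift [ 0.0003 -0.0005  0.0161] turn [-0. -0. -0.]
[-0.07246172  0.07040485 -0.02555563]
```

View pics/s22.png

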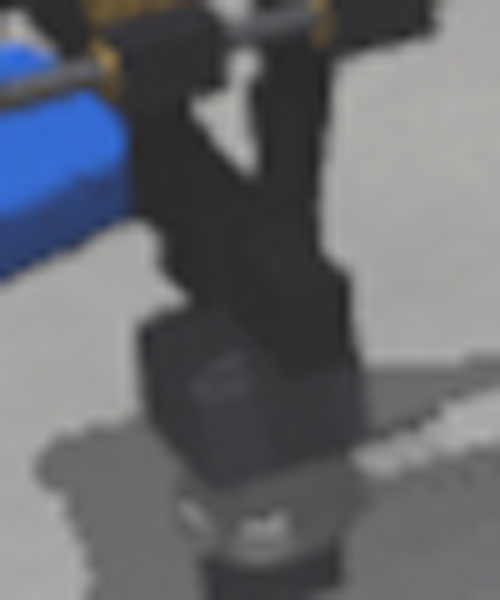

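Going onto the shaft without force yet. I'll lower it in small steps.

arm_command:
  commands:
    - [0, [0, 0, 0.001], [0, 0, 0]]
    - [0, [0, 0, 0.002], [0, 0, 0]]
    - [0, [0, 0, 0.003], [0, 0, 0]]
    - [0, [0, 0, 0.004], [0, 0, 0]]
    - [0, [0, 0, 0.005], [0, 0, 0]]
    - [0, [0, 0, 0.006], [0, 0, 0]]
    - [0, [0, 0, 0.007], [0, 0, 0]]
    - [0, [0, 0, 0.008], [0, 0, 0]]
    - [0, [0, 0, 0.008], [0, 0, 0]]
    - [0, [0, 0, 0.008], [0, 0, 0]]

```text
time: 42.68
ee_pos: [0.5984, -0.1824, 0.2354]
eef_rot: [0.788, 0.615, -0.0, -0.0]
ft_force: [0.8, -1.2, -1.5]
width: 0.0178
```

Run:
```python
from h import *
plan([.598,-.182,.2274],-.245);print(read_state()["torque"])
```

```text
t 42.68 pos [ 0.5984 -0.1824  0.2354] yaw -0.245 w 0.0178 F [ 0.8 -1.2 -1.5] q [-0.32  0.43  0.71  1.57 -0.29  1.25  0.2 ]
shift [ 0.0003 -0.0005  0.008 ] turn [-0. -0.  0.]
[-0.05237278  0.06561003 -0.01723158]
```

arm_command:
  commands:
    - [0, [0, 0, 0.001], [0, 0, 0]]
    - [0, [0, 0, 0.002], [0, 0, 0]]
    - [0, [0, 0, 0.003], [0, 0, 0]]
    - [0, [0, 0, 0.004], [0, 0, 0]]
    - [0, [0, 0, 0.005], [0, 0, 0]]
    - [0, [0, 0, 0.006], [0, 0, 0]]
    - [0, [0, 0, 0.007], [0, 0, 0]]
    - [0, [0, 0, 0.008], [0, 0, 0]]
    - [0, [0, 0, 0.008], [0, 0, 0]]
    - [0, [0, 0, 0.008], [0, 0, 0]]

```text
time: 43.52
ee_pos: [0.5985, -0.1824, 0.2275]
eef_rot: [0.788, 0.615, 0.0, 0.0]
ft_force: [0.7, -1.0, -0.8]
width: 0.0178
```

Run:
```python
from h import *
plan([.598,-.182,.2274],-.245);print(read_state()["torque"])
s=cam("scene"); crop(s,235,190,50,60,"pics/s23.png",10)
```

```text
t 43.52 pos [ 0.5985 -0.1824  0.2275] yaw -0.245 w 0.0178 F [ 0.7 -1.  -0.8] q [-0.32  0.44  0.71  1.58 -0.3   1.24  0.2 ]
shift [ 0.0003 -0.0006  0.0001] turn [ 0. -0.  0.]
[-0.04496072  0.13049404 -0.03071243]
```

View pics/s23.png

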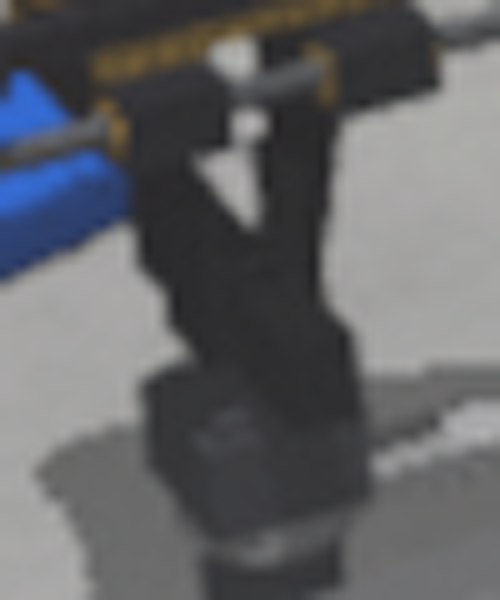

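arm_command:
  commands:
    - [0, [0, 0, 0.0005], [0, 0, 0]]
    - [0, [0, 0, 0.001], [0, 0, 0]]
    - [0, [0, 0, 0.0015], [0, 0, 0]]
    - [0, [0, 0, 0.002], [0, 0, 0]]
    - [0, [0, 0, 0.002], [0, 0, 0]]
    - [0, [0, 0, 0.002], [0, 0, 0]]
    - [0, [0, 0, 0.002], [0, 0, 0]]
    - [0, [0, 0, 0.002], [0, 0, 0]]
    - [0, [0, 0, 0.002], [0, 0, 0]]
    - [0, [0, 0, 0.002], [0, 0, 0]]

```text
time: 44.4
ee_pos: [0.5985, -0.1825, 0.2274]
eef_rot: [0.788, 0.615, 0.001, 0.0]
ft_force: [-7.8, 3.2, 16.6]
width: 0.0175
```

Run:
```python
from h import *
plan([.598,-.182,.2274],-.245);print(read_state()["torque"])
```

```text
t 44.4 pos [ 0.5985 -0.1825  0.2274] yaw -0.245 w 0.0175 F [-7.8  3.2 16.6] q [-0.32  0.44  0.71  1.58 -0.3   1.24  0.2 ]
shift [ 0.0004 -0.0007 -0.    ] turn [ 0.001 -0.001 -0.   ]
[0.57478348 1.73027114 0.00585503]
```

arm_command:
  commands:
    - [0, [0, 0, -0.0015], [0, 0, 0.03]]
    - [0, [0, 0, -0.0015], [0, 0, 0.1]]
    - [0, [0, 0, -0.0015], [0, 0, 0.18]]
    - [0, [0, 0, -0.0015], [0, 0, 0.26]]
    - [0, [0, 0, -0.0015], [0, 0, 0.34]]
    - [0, [0, 0, -0.0015], [0, 0, 0.42]]
    - [0, [0, 0, -0.0015], [0, 0, 0.5]]
    - [0, [0, 0, -0.0015], [0, 0, 0.57]]
    - [0, [0, 0, -0.0015], [0, 0, 0.6]]
    - [0, [0, 0, -0.0015], [0, 0, 0.6]]

```text
time: 45.23
ee_pos: [0.5984, -0.1825, 0.2275]
eef_rot: [0.935, 0.354, 0.0, 0.0]
ft_force: [-3.0, 0.9, 5.8]
width: 0.0181
```

Run:
```python
from h import *
plan([.598,-.182,.2274],-1.72);print(read_state()["torque"])
s=cam("scene"); crop(s,225,180,90,90,"pics/s24.png",7)
```

```text
t 45.23 pos [ 0.5984 -0.1825  0.2275] yaw -0.847 w 0.0181 F [-3.   0.9  5.8] q [-0.4   0.48  0.83  1.58 -0.37  1.25 -0.35]
shift [ 0.     -0.0007  0.0001] turn [ 0.    -0.     0.873]
[ 0.10643412  0.81966482 -0.0178477 ]
```

View pics/s24.png

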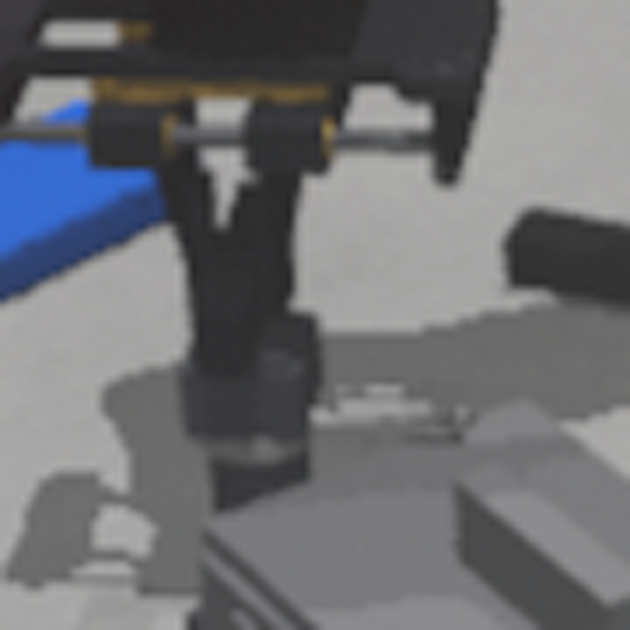

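Arm is turning smoothly with the key (torque tiny). Continue.

arm_command:
  commands:
    - [0, [0, 0, 0], [0, 0, 0.07]]
    - [0, [0, 0, 0], [0, 0, 0.15]]
    - [0, [0, 0, 0], [0, 0, 0.23]]
    - [0, [0, 0, 0], [0, 0, 0.32]]
    - [0, [0, 0, 0], [0, 0, 0.41]]
    - [0, [0, 0, 0], [0, 0, 0.5]]
    - [0, [0, 0, 0], [0, 0, 0.58]]
    - [0, [0, 0, 0], [0, 0, 0.66]]
    - [0, [0, 0, 0], [0, 0, 0.72]]
    - [0, [0, 0, 0], [0, 0, 0.72]]

```text
time: 46.12
ee_pos: [0.5986, -0.1833, 0.2274]
eef_rot: [1.0, 0.002, 0.0, 0.001]
ft_force: [-0.7, -2.9, 2.9]
width: 0.0177
```

Run:
```python
from h import *
plan([.598,-.182,.2274],-1.72);print(read_state()["torque"])
```

```text
t 46.12 pos [ 0.5986 -0.1833  0.2274] yaw -1.567 w 0.0177 F [-0.7 -2.9  2.9] q [-0.49  0.54  0.99  1.58 -0.46  1.27 -1.  ]
shift [-0.0005 -0.0013  0.    ] turn [ 0.002 -0.001  0.153]
[-0.79879185  0.27827447 -0.05653588]
```

arm_command:
  commands:
    - [0, [0, 0, 0], [0, 0, 0.03]]
    - [0, [0, 0, 0], [0, 0, 0.06]]
    - [0, [0, 0, 0], [0, 0, 0.09]]
    - [0, [0, 0, 0], [0, 0, 0.12]]
    - [0, [0, 0, 0], [0, 0, 0.15]]
    - [0, [0, 0, 0], [0, 0, 0.17]]
    - [0, [0, 0, 0], [0, 0, 0.19]]
    - [0, [0, 0, 0], [0, 0, 0.2]]
    - [0, [0, 0, 0], [0, 0, 0.2]]
    - [0, [0, 0, 0], [0, 0, 0.2]]

```text
time: 46.95
ee_pos: [0.5985, -0.1836, 0.2274]
eef_rot: [0.995, -0.096, 0.001, 0.001]
ft_force: [0.0, -5.6, 3.2]
width: 0.0175
```

Run:
```python
from h import *
plan([.598,-.182,.2274],-1.72);print(read_state()["torque"])
s=cam("scene"); crop(s,225,180,90,90,"pics/s25.png",7)
c=cam("top"); crop(c,310,180,80,80,"pics/t25.png",7)
```

```text
t 46.95 pos [ 0.5985 -0.1836  0.2274] yaw -1.764 w 0.0175 F [ 0.  -5.6  3.2] q [-0.52  0.56  1.03  1.59 -0.49  1.28 -1.17]
shift [-0.0008 -0.0015  0.    ] turn [ 0.002 -0.001 -0.044]
[-1.45713188  0.17506154  0.04795201]
```

View pics/s25.png

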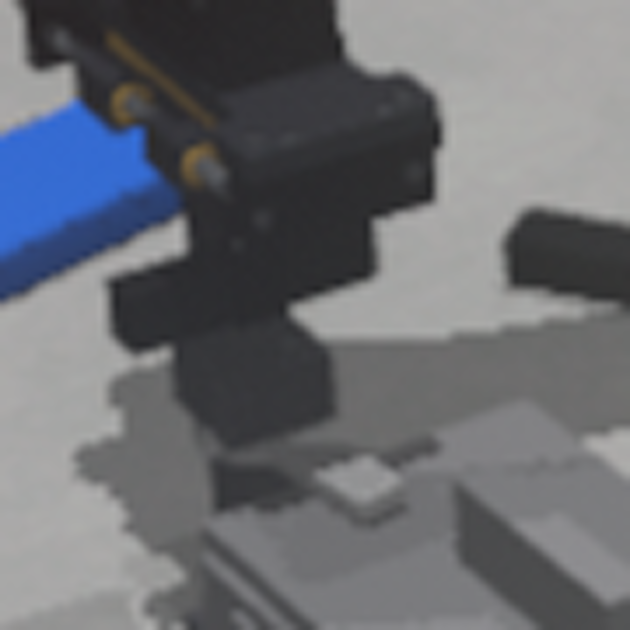

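View pics/t25.png

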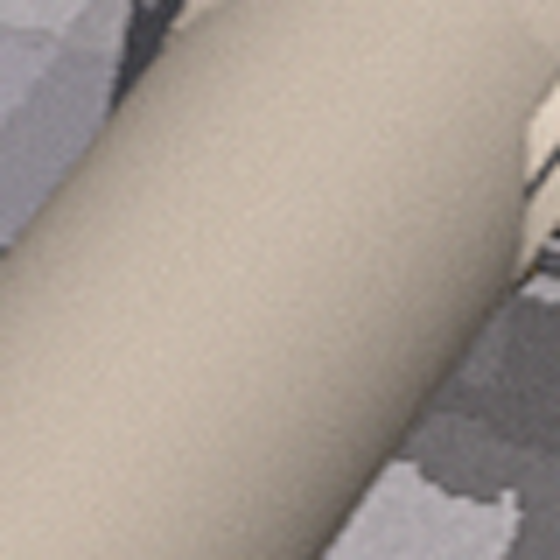

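arm_command:
  commands:
    - [0, [0, 0, 0], [0, 0, 0.02]]
    - [0, [0, 0, 0], [0, 0, 0.04]]
    - [0, [0, 0, 0], [0, 0, 0.06]]
    - [0, [0, 0, 0], [0, 0, 0.08]]
    - [0, [0, 0, 0], [0, 0, 0.1]]
    - [0, [0, 0, 0], [0, 0, 0.1]]
    - [0, [0, 0, 0], [0, 0, 0.1]]
    - [0, [0, 0, 0], [0, 0, 0.1]]
    - [0, [0, 0, 0], [0, 0, 0.1]]
    - [0, [0, 0, 0], [0, 0, 0.1]]

```text
time: 47.88
ee_pos: [0.5984, -0.1837, 0.2275]
eef_rot: [0.989, -0.146, 0.001, 0.001]
ft_force: [0.0, -5.6, 3.0]
width: 0.0177
```

Run:
```python
from h import *
plan([.598,-.182,.2274],-1.72);print(read_state()["torque"])
s=cam("scene"); crop(s,245,230,50,30,"pics/s26.png",14)
```

```text
t 47.88 pos [ 0.5984 -0.1837  0.2275] yaw -1.864 w 0.0177 F [ 0.  -5.6  3. ] q [-0.53  0.57  1.05  1.59 -0.51  1.29 -1.26]
shift [-0.0009 -0.0015  0.    ] turn [ 0.002 -0.001 -0.144]
[-1.50644145  0.26185378  0.03787655]
```

View pics/s26.png

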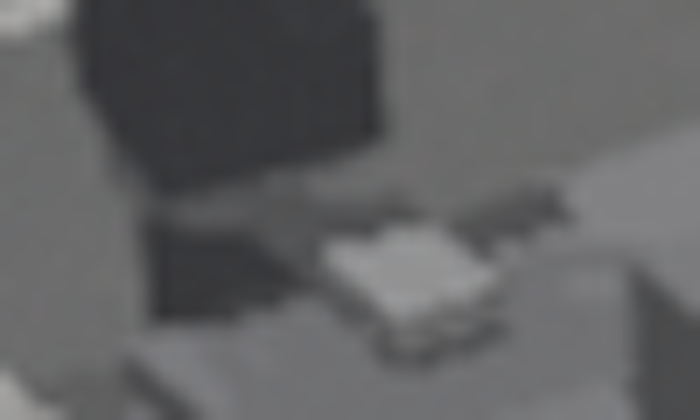

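Run:
```python
from h import *
s=cam("scene")
f=lambda u,v:onz(s,245+(u-6.5)/14,230+(v-6.5)/14,.111)[:2]
a,b=f(397,328),f(500,272); m=(a+b)/2; print(a,b,np.linalg.norm(a-b),m)
d=m-np.array([.598,-.182]); print(np.linalg.norm(d),np.arctan2(-d[1],-d[0]))
print("expect x-yaw at stop",-.147-1.57)
```

```text
[ 0.61896991 -0.10672787] [ 0.59435115 -0.10756404] 0.0246329596395387 [ 0.60666053 -0.10714595]
0.07535338622298962 -1.6859830459423424
expect x-yaw at stop -1.717
```

arm_command:
  commands:
    - [0, [0, 0, 0], [0, 0, -0.03]]
    - [0, [0, 0, 0], [0, 0, -0.06]]
    - [0, [0, 0, -0.002], [0, 0, -0.06]]
    - [0, [0, 0, -0.006], [0, 0, -0.06]]
    - [0, [0, 0, -0.011], [0, 0, -0.06]]
    - [0, [0, 0, -0.017], [0, 0, -0.06]]
    - [0, [0, 0, -0.024], [0, 0, -0.06]]
    - [0, [0, 0, -0.032], [0, 0, -0.06]]
    - [0, [0, 0, -0.045], [0, 0, -0.06]]
    - [0, [0, 0, -0.06], [0, 0, -0.06]]

```text
time: 48.82
ee_pos: [0.5984, -0.1817, 0.2877]
eef_rot: [0.993, -0.116, -0.0, -0.0]
ft_force: [-0.8, -0.3, -1.4]
width: 0.0175
```

Run:
```python
from h import *
plan([.627,.153,.30],-1.72);print(read_state()["torque"])
s=cam("scene"); crop(s,225,165,90,90,"pics/s27.png",7)
```

```text
t 48.82 pos [ 0.5984 -0.1817  0.2877] yaw -1.804 w 0.0175 F [-0.8 -0.3 -1.4] q [-0.54  0.52  1.08  1.51 -0.46  1.39 -1.24]
shift [-0.0496 -0.3323 -0.012 ] turn [-0.001  0.001 -0.084]
[-0.04576586  0.15013645  0.00704595]
```

View pics/s27.png

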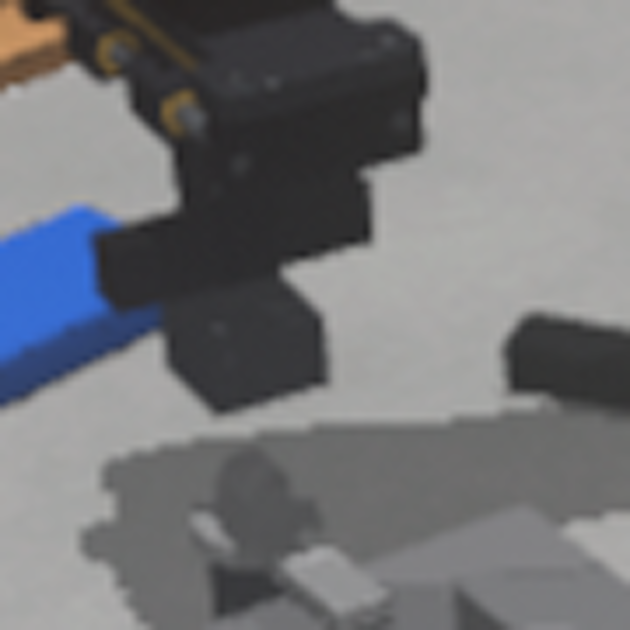

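arm_command:
  commands:
    - [0, [-0.002, -0.012, -0.005], [0, 0, -0.05]]
    - [0, [-0.004, -0.028, -0.012], [0, 0, -0.12]]
    - [0, [-0.007, -0.045, -0.018], [0, 0, -0.2]]
    - [0, [-0.01, -0.063, -0.022], [0, 0, -0.29]]
    - [0, [-0.012, -0.08, -0.022], [0, 0, -0.38]]
    - [0, [-0.015, -0.098, -0.022], [0, 0, -0.47]]
    - [0, [-0.017, -0.115, -0.022], [0, 0, -0.56]]
    - [0, [-0.02, -0.133, -0.022], [0, 0, -0.65]]
    - [0, [-0.022, -0.15, -0.022], [0, 0, -0.74]]
    - [0, [-0.025, -0.167, -0.022], [0, 0, -0.83]]

```text
time: 49.7
ee_pos: [0.6128, -0.0122, 0.309]
eef_rot: [0.955, 0.297, 0.0, -0.0]
ft_force: [0.8, -0.2, -2.9]
width: 0.0176
```

Run:
```python
from h import *
plan([.627,.153,.30],-.147)
```

```text
t 49.7 pos [ 0.6128 -0.0122  0.309 ] yaw -0.968 w 0.0176 F [ 0.8 -0.2 -2.9] q [-0.74  0.39  0.91  1.51 -0.31  1.39 -0.78]
shift [ 0.1054 -0.128   0.0091] turn [-0.001 -0.    -0.821]
```

arm_command:
  commands:
    - [0, [0.012, -0.015, 0], [0, 0, -0.1]]
    - [0, [0.025, -0.03, 0], [0, 0, -0.2]]
    - [0, [0.038, -0.046, 0], [0, 0, -0.3]]
    - [0, [0.051, -0.062, 0], [0, 0, -0.4]]
    - [0, [0.064, -0.077, 0], [0, 0, -0.5]]
    - [0, [0.076, -0.093, 0], [0, 0, -0.6]]
    - [0, [0.088, -0.107, 0.002], [0, 0, -0.69]]
    - [0, [0.098, -0.12, 0.005], [0, 0, -0.77]]
    - [0, [0.105, -0.128, 0.008], [0, 0, -0.82]]
    - [0, [0.105, -0.128, 0.01], [0, 0, -0.82]]

```text
time: 50.53
ee_pos: [0.6273, 0.1549, 0.2983]
eef_rot: [0.757, 0.654, 0.0, -0.001]
ft_force: [-0.3, 0.2, -1.1]
width: 0.0177
```

arm_command:
  commands:
    - [0, [0, 0, 0.005], [0, 0, 0]]
    - [0, [0, 0, 0.015], [0, 0, 0]]
    - [0, [0, 0, 0.025], [0, 0, 0]]
    - [0, [0, 0, 0.03], [0, 0, 0]]
    - [0, [0, 0, 0.03], [0, 0, 0]]
    - [0, [0, 0, 0.03], [0, 0, 0]]
    - [0, [0, 0, 0.03], [0, 0, 0]]
    - [0, [0, 0, 0.03], [0, 0, 0]]
    - [0, [0, 0, 0.03], [0, 0, 0]]
    - [0, [0, 0, 0.03], [0, 0, 0]]

```text
time: 51.37
ee_pos: [0.6281, 0.1507, 0.2693]
eef_rot: [0.76, 0.65, 0.0, 0.0]
ft_force: [-0.1, -0.4, -1.5]
width: 0.018
```

Run:
```python
from h import *
plan([.627,.153,.25],-.147)
s=cam("scene"); st,p,r=tool()
crop(s,310,220,70,100,"pics/s28.png",8)
c=cam("top"); crop(c,330,190,60,50,"pics/t28.png",8)
S=lambda q:(proj(s,q)-[310,220])*8+3.5
x=np.array([np.cos(-.147),np.sin(-.147),0]);y=np.array([-x[1],x[0],0]); k=p-[0,0,.1164]
for a,b in((1,1),(1,-1),(-1,-1),(-1,1)): print("hub",a,b,S(k+.02225*(a*x+b*y)))
for h in((.627,.153),(.6258,.1525)):
  print("tip",S([*h,.123]),"seat",S([*h,.101]))
```

```text
t 51.37 pos [0.6281 0.1507 0.2693] yaw -0.155 w 0.018 F [-0.1 -0.4 -1.5] q [-0.8   0.45  0.68  1.46 -0.29  1.33 -0.26]
shift [ 0.0021 -0.0014  0.0193] turn [ 0.    -0.    -0.008]
hub 1 1 [268.04574698 603.32118364]
hub 1 -1 [167.1942896  519.91193003]
hub -1 -1 [298.83776584 461.12044725]
hub -1 1 [401.44443719 541.40085445]
tip [291.57586895 620.48507463] seat [290.76320817 683.68906577]
tip [293.32801393 617.70523801] seat [292.49808028 680.88440446]
```

View pics/s28.png

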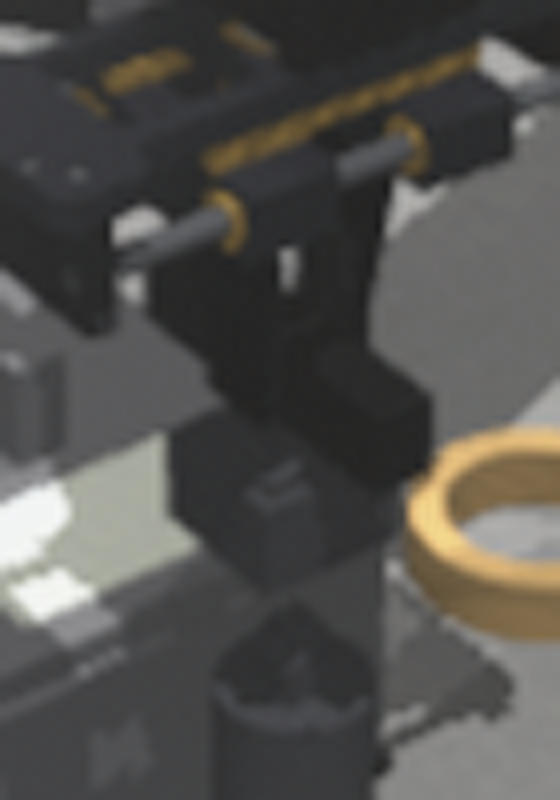

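View pics/t28.png

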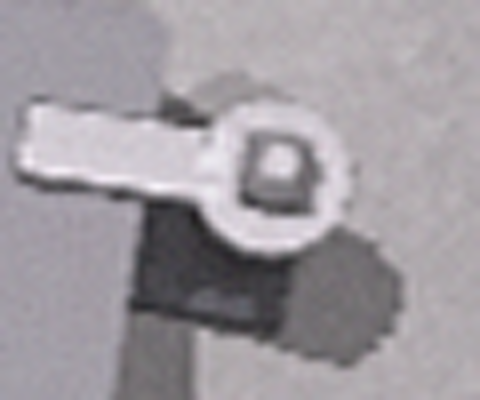

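Run:
```python
from h import *
plan([.626,.1535,.25],-.147)
c=cam("top")
T=lambda u,v:onz(c,330+(u-3.5)/8,190+(v-3.5)/8,.111)[:2]
d=T(278,178)-T(25,143); print(np.linalg.norm(d),np.arctan2(d[1],d[0]), T(278,178))
```

```text
t 51.47 pos [0.628  0.1507 0.2692] yaw -0.155 w 0.0177 F [-0.7 -0.  -1.5] q [-0.8   0.45  0.68  1.46 -0.29  1.33 -0.26]
shift [ 0.0024 -0.0024  0.0192] turn [ 0.    -0.    -0.008]
0.07775105625891965 -1.6865882858926355 [ 0.59856974 -0.18385926]
```

arm_command:
  commands:
    - [0, [0.001, -0.001, 0.003], [0, 0, -0.008]]
    - [0, [0.0024, -0.0024, 0.006], [0, 0, -0.008]]
    - [0, [0.0024, -0.0024, 0.01], [0, 0, -0.008]]
    - [0, [0.0024, -0.0024, 0.014], [0, 0, -0.008]]
    - [0, [0.0024, -0.0024, 0.018], [0, 0, -0.008]]
    - [0, [0.0024, -0.0024, 0.022], [0, 0, -0.008]]
    - [0, [0.0024, -0.0024, 0.026], [0, 0, -0.008]]
    - [0, [0.0024, -0.0024, 0.03], [0, 0, -0.008]]
    - [0, [0.0024, -0.0024, 0.033], [0, 0, -0.008]]
    - [0, [0.0024, -0.0024, 0.033], [0, 0, -0.008]]

```text
time: 52.35
ee_pos: [0.6257, 0.1534, 0.2352]
eef_rot: [0.757, 0.653, -0.0, -0.0]
ft_force: [-0.1, 0.9, -1.9]
width: 0.0177
```

Run:
```python
from h import *
plan([.626,.1535,.2174],-.147);print(read_state()["torque"])
s=cam("scene"); crop(s,310,220,70,100,"pics/s29.png",8)
```

```text
t 52.35 pos [0.6257 0.1534 0.2352] yaw -0.147 w 0.0177 F [-0.1  0.9 -1.9] q [-0.8   0.47  0.67  1.51 -0.3   1.27 -0.24]
shift [0.0001 0.0003 0.0178] turn [-0.001  0.     0.   ]
[-0.04142754  0.06234804 -0.02478571]
```

View pics/s29.png

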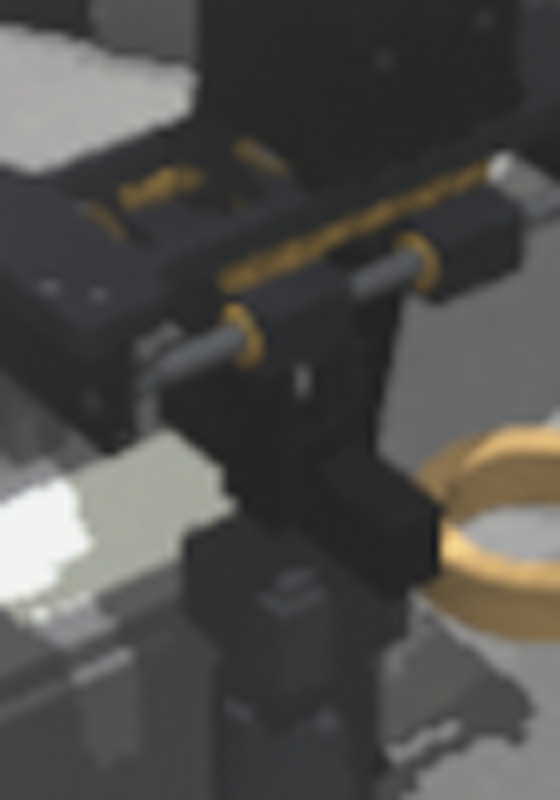

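arm_command:
  commands:
    - [0, [0, 0, 0.001], [0, 0, 0]]
    - [0, [0, 0, 0.002], [0, 0, 0]]
    - [0, [0, 0, 0.003], [0, 0, 0]]
    - [0, [0, 0, 0.004], [0, 0, 0]]
    - [0, [0, 0, 0.005], [0, 0, 0]]
    - [0, [0, 0, 0.006], [0, 0, 0]]
    - [0, [0, 0, 0.007], [0, 0, 0]]
    - [0, [0, 0, 0.008], [0, 0, 0]]
    - [0, [0, 0, 0.009], [0, 0, 0]]
    - [0, [0, 0, 0.009], [0, 0, 0]]

```text
time: 53.23
ee_pos: [0.6259, 0.1534, 0.2267]
eef_rot: [0.757, 0.653, -0.0, -0.0]
ft_force: [1.1, 0.8, -1.4]
width: 0.0177
```

Run:
```python
from h import *
plan([.626,.1535,.2174],-.147);print(read_state()["torque"])
```

```text
t 53.23 pos [0.6259 0.1534 0.2267] yaw -0.147 w 0.0177 F [ 1.1  0.8 -1.4] q [-0.8   0.48  0.67  1.52 -0.3   1.25 -0.24]
shift [0.0001 0.0001 0.0093] turn [-0.  0.  0.]
[-0.07123567  0.06470507 -0.00964897]
```

arm_command:
  commands:
    - [0, [0, 0, 0.001], [0, 0, 0]]
    - [0, [0, 0, 0.002], [0, 0, 0]]
    - [0, [0, 0, 0.003], [0, 0, 0]]
    - [0, [0, 0, 0.0045], [0, 0, 0]]
    - [0, [0, 0, 0.006], [0, 0, 0]]
    - [0, [0, 0, 0.0075], [0, 0, 0]]
    - [0, [0, 0, 0.009], [0, 0, 0]]
    - [0, [0, 0, 0.01], [0, 0, 0]]
    - [0, [0, 0, 0.0105], [0, 0, 0]]
    - [0, [0, 0, 0.0105], [0, 0, 0]]

```text
time: 54.07
ee_pos: [0.626, 0.1534, 0.2175]
eef_rot: [0.757, 0.653, 0.0, -0.0]
ft_force: [-4.7, -0.8, 7.3]
width: 0.0172
```

Run:
```python
from h import *
plan([.626,.1535,.2174],-.147);print(read_state()["torque"])
```

```text
t 54.07 pos [0.626  0.1534 0.2175] yaw -0.147 w 0.0172 F [-4.7 -0.8  7.3] q [-0.8   0.48  0.66  1.53 -0.31  1.23 -0.24]
shift [ 0.0001 -0.      0.0001] turn [ 0.    -0.001 -0.   ]
[-0.1684237   1.0834551  -0.03272497]
```

Seated at the expected height. Release and retreat upward.

arm_command:
  commands:
    - [0, [0, 0, -0.001], [0, 0, 0]]
    - [20, [0, 0, -0.001], [0, 0, 0]]
    - [40, [0, 0, -0.001], [0, 0, 0]]
    - [60, [0, 0, -0.001], [0, 0, 0]]
    - [60, [0, 0, -0.001], [0, 0, 0]]
    - [60, [0, 0, -0.001], [0, 0, 0]]
    - [60, [0, 0, -0.005], [0, 0, 0]]
    - [60, [0, 0, -0.02], [0, 0, 0]]
    - [60, [0, 0, -0.045], [0, 0, 0]]
    - [60, [0, 0, -0.075], [0, 0, 0]]

```text
time: 54.9
ee_pos: [0.6253, 0.1534, 0.2913]
eef_rot: [0.757, 0.653, -0.001, -0.0]
ft_force: [0.7, 0.5, -0.2]
width: 0.0517
```

arm_command:
  commands:
    - [60, [0.03, 0, -0.03], [0, 0, 0]]
    - [60, [0.07, 0, -0.06], [0, 0, 0]]
    - [60, [0.11, -0.02, -0.08], [0, 0, 0]]
    - [60, [0.15, -0.04, -0.08], [0, 0, 0]]
    - [60, [0.19, -0.06, -0.08], [0, 0, 0]]
    - [60, [0.22, -0.08, -0.08], [0, 0, 0]]
    - [60, [0.22, -0.08, -0.08], [0, 0, 0]]
    - [60, [0.22, -0.08, -0.08], [0, 0, 0]]
    - [60, [0.22, -0.08, -0.08], [0, 0, 0]]
    - [60, [0.22, -0.08, -0.08], [0, 0, 0]]

```text
time: 55.73
ee_pos: [0.5797, 0.3814, 0.3718]
eef_rot: [0.758, 0.653, 0.0, 0.0]
ft_force: [1.1, -0.7, -0.3]
width: 0.0521
```

Run:
```python
from h import *
plan([.626,.1535,.2174],-.147)
s=cam("scene"); crop(s,230,190,150,150,"pics/s30.png",5)
c=cam("top"); crop(c,200,150,200,150,"pics/t30.png",4)
```

```text
t 55.73 pos [0.5797 0.3814 0.3718] yaw -0.149 w 0.0521 F [ 1.1 -0.7 -0.3] q [-1.04  0.52  0.64  1.14 -0.3   1.57 -0.62]
shift [-0.2185  0.0794  0.1546] turn [ 0.001  0.001 -0.002]
```

View pics/s30.png

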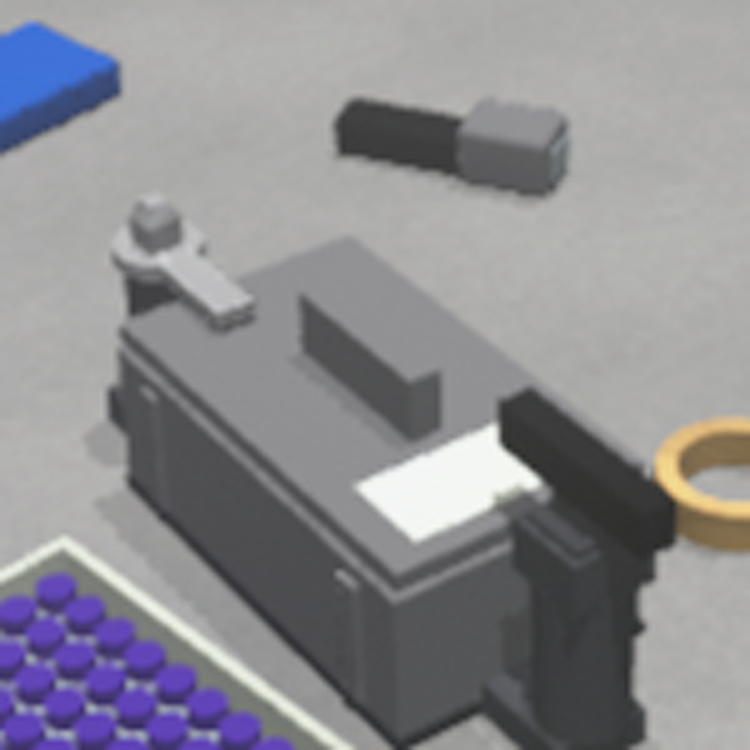

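View pics/t30.png

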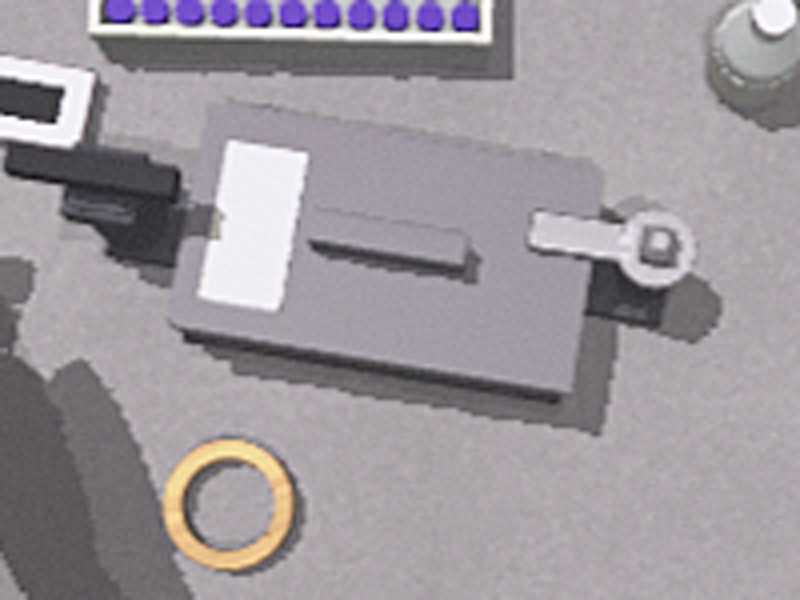

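Run:
```python
from h import *
s=cam("scene"); t=cam("top")
def lab(c,x,y,w,h):
    g=c["pixels"].min(2); m=np.zeros_like(g); m[y:y+h,x:x+w]=(g[y:y+h,x:x+w]>170)
    q=max(cv2.findContours(m,cv2.RETR_EXTERNAL,cv2.CHAIN_APPROX_NONE)[0],key=cv2.contourArea)
    return cv2.boxPoints(cv2.minAreaRect(q)),cv2.approxPolyDP(q,3,True)[:,0]
print(lab(t,245,180,35,50)); print(lab(s,295,265,50,40))
crop(t,236,170,60,70,"pics/t31.png",8)
crop(s,295,260,80,70,"pics/s31.png",9)
crop(s,248,238,70,60,"pics/s32.png",10)
```

```text
(array([[248.42642, 224.39244],
       [256.00003, 183.99998],
       [276.95096, 187.9283 ],
       [269.37735, 228.32076]], dtype=float32), array([[256, 185],
       [256, 204],
       [249, 224],
       [269, 227],
       [276, 188]], dtype=int32))
(array([[300.63284, 286.1607 ],
       [331.58365, 272.61975],
       [337.9869 , 287.2558 ],
       [307.0361 , 300.79675]], dtype=float32), array([[337, 285],
       [327, 275],
       [301, 287],
       [313, 298]], dtype=int32))
```

View pics/s31.png

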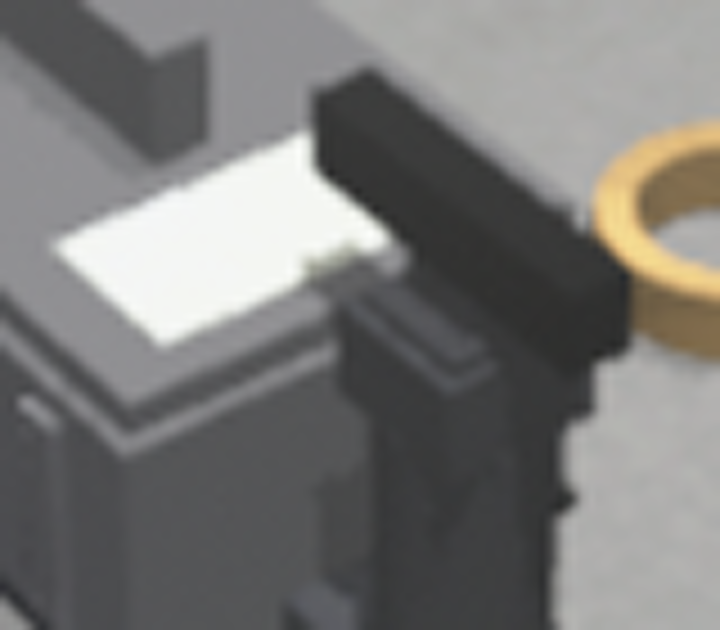

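View pics/t31.png

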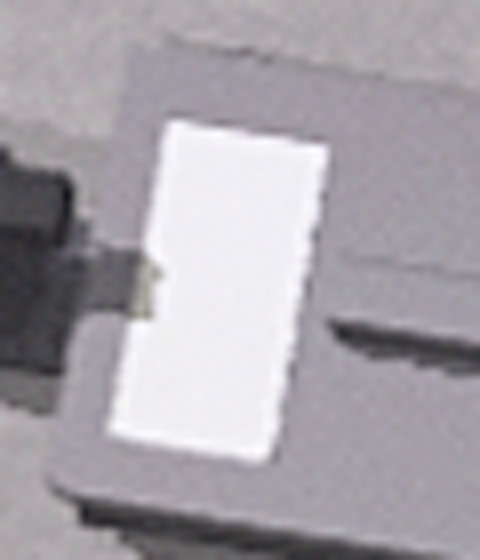

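View pics/s32.png

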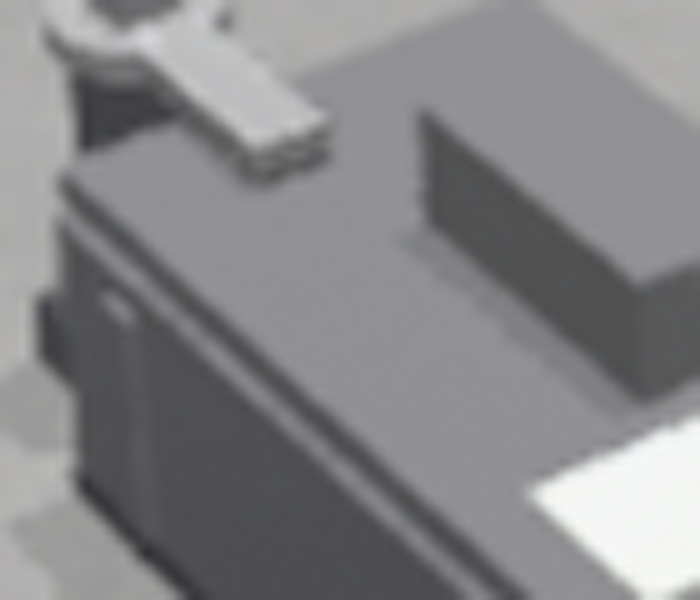

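Run:
```python
from h import *
s=cam("scene"); t=cam("top")
S=lambda u,v:(295+(u-4)/9,260+(v-4)/9)
T=lambda u,v:(236+(u-3.5)/8,170+(v-3.5)/8)
for a,b in(((168,120),(165,347)),((330,148),(52,245))):
    print(tri(t,T(*a),s,S(*b)), onz(t,*T(*a),.098)[:2],onz(s,*S(*b),.098)[:2])
# references: shaft disc / case rim near corner
ex=np.array([np.cos(-.147),np.sin(-.147)]);ey=np.array([-ex[1],ex[0]]); o=np.array([.6016,-.015])
def loc(q): d=(q[:2]-o)*1000; return np.round([d@ex,d@ey],1)
print("case near corner",loc(onz(s,*S(125,455),.088)),"lid near corner top", loc(onz(s,*S(130,405),.098)))
S2=lambda u,v:(248+(u-4.5)/10,238+(v-4.5)/10)
print("case left corner",loc(onz(s,*S2(62,220),.088)),"lid",loc(onz(s,*S2(65,180),.098)))
# lid corners in top (t30 crop 200,150 x4)
U=lambda u,v:(200+(u-1.5)/4,150+(v-1.5)/4)
print("top lid",[loc(onz(t,*U(*q),.098)) for q in((210,102),(605,160),(568,390),(172,325))])
# label centre local: on table start, label centre rel lid
print("label",loc(np.mean([onz(t,*T(*q),.098)[:2] for q in((168,120),(330,148),(268,463),(108,436))],0)))
```

```text
(array([0.6620338 , 0.08329951, 0.10043757]), np.float64(0.0019378075692669547)) [0.66332767 0.0829481 ] [0.65938266 0.0817936 ]
(array([0.65435565, 0.03285452, 0.10060209]), np.float64(0.0018940051665777143)) [0.65566805 0.03243715] [0.65157216 0.03102582]
case near corner [ 67.9 122.6] lid near corner top [ 62.7 117.7]
case left corner [  68.4 -121.8] lid [  65.5 -123.7]
top lid [array([ 68.5, 121.3]), array([  73.9, -126.7]), array([ -71.5, -127.6]), array([-73.2, 117.9])]
label [-3.6 80.5]
```

Run:
```python
from h import *
s=cam("scene"); t=cam("top")
im=cv2.imread("pics/s18.png"); im2=cv2.imread("pics/s30.png"); a=im[380:580,80:680]; b=im2[380:580,80:680]
cv2.imwrite("pics/cmpS.png",np.vstack([a,b]))
a=cv2.imread("pics/t18.png")[50:290,160:480]; b=cv2.imread("pics/t30.png")[90:330,160:480]; cv2.imwrite("pics/cmpT.png",np.vstack([a,b]))
S=lambda u,v:(230+(u-2)/5,190+(v-2)/5); 
T=lambda u,v,y0:(200+(u-1.5)/4,y0+(v-1.5)/4)
for nm,y0,st in(("old",160,[((222,92),(415,550)),((303,102),(353,495))]),("new",150,[((230,141),(413,541)),((308,150),(357,488))])):
    for a,b in st: print(nm,tri(t,T(*a,y0),s,S(*b)))
```

```text
old (array([0.6666215 , 0.0870818 , 0.10097618]), np.float64(0.002221160296627856))
old (array([0.66058091, 0.03747758, 0.10139647]), np.float64(0.004437149467420422))
new (array([0.66175032, 0.08153399, 0.10011086]), np.float64(0.0008382569336512352))
new (array([0.65556645, 0.03436473, 0.10101938]), np.float64(0.0047773301997240895))
```

View pics/cmpS.png

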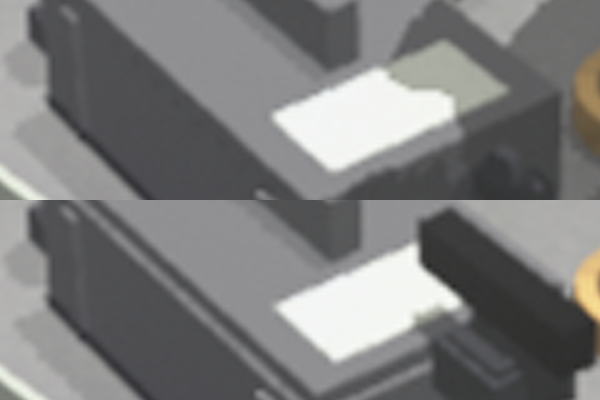

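View pics/cmpT.png

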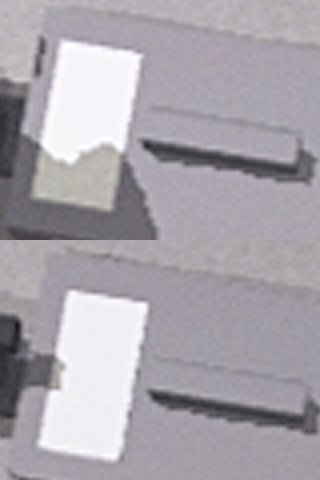

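Run:
```python
from h import *
s=read_state(); print(s["time"],np.abs(s["joint_vel"]).max(),s["width"])
print(close_job())
```

```text
56.1333 0.004175033971724755 0.05233592958971032
the job is handed in; nothing more can be done
None
```

I packed, closed and locked the case, put the key away, and handed the job in at 56 s of the 210 s allowed. No verdict was reported.

| Item | What I did | Last check |
|---|---|---|
| Cartons | Set one on each rail and let go | Looked square and centred in the camera view before the lid went on. I did not measure them again after that. |
| Lid | Seated flush with a light push of about 4 N | Moved since then; see below. |
| Key on shaft | Stopped on the boss at the expected height, with about 17 N of push | Lifted off freely after the turn. |
| Latch | Turned clockwise until the arm lay over the lid | About 1.54 rad from both cameras. I felt no clear torque at the stop. |
| Key on holder | Seated at the expected height (tool at 217.5 mm, 217.4 mm expected), then released | In place in the last picture; its position was not measured after release. |

**Lid shift:** the last pictures show that the lid slid about 6 mm sideways (about 5 mm in −x and 4 mm in −y) after I released it. That is either the knock the task mentions or something I did; I can't tell which.

The lid's height is unchanged to within 1 mm, so I judged that its plug is still in the mouth, about 4–6 mm off centre against the 10 mm allowed. I left it there. My lid height readings came out 2–3 mm high in absolute terms both before and after the shift.

I did not touch any bystander. The tape, sanitiser and scanner were in place in the last pictures I viewed; I did not measure the rest again.

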